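# Set and lock the donor-bag scale

### The job

Get the donor-bag scale ready: first pick the loose black bag clamp off the beam and lay it in the steel tray, then gently nudge the stiff sliding weight along the beam until the rib across its top lines up with the tip of the pointer, without ever letting it run past, and last throw the lock lever right over to its other side, away from the robot. Do not ram the weight, and leave the tube rack, the pump bottle and the carton where they stand.

Things in the scene. Friction and masses are not known exactly. Their poses are not given: they have to be found in the camera images.
- scale: White fixed scale, base 22 mm high. Origin on the table under the beam's middle; y along the beam (+y is the way the weight must go), x across, z up. Base x -95 to 205, y -185 to 185 mm. Flat aluminium beam: x -50 to 50, y -175 to 145, top at z = 40 mm, open at its -y end. Steel cradle: x 85 to 200, y -120 to 120, up to z = 54. Lock lever at the +y end.
- weight (a joint): Travel of the sliding weight along the scale's +y, in m: 0 puts its middle at local y = -110 mm, end of travel 0.19. Stiff: it takes about 8 N to move, and it stays where it is left.
- weight_rib (a point): +x end of the 4 mm wide light rib across the top of the dark steel sliding weight, at the middle of its length. The weight measures 92 mm across the beam, 90 mm along it, from z = 41.5 to 67.5 mm over the table. This point: 46 mm from the beam's centre line, z = 68 mm. The flat face to push (-y end) is 45 mm behind the rib. Axes as the scale's.
- pointer_tip (a point): Tip of the fixed steel pointer beside the beam on its +x side, at the height of the weight's top (z = 68 mm), 55 mm from the beam's centre line, pointing across the beam. Axes as the scale's. The rib's end must come to the same y along the beam, within 3 mm; the weight always starts on the -y side of it.
- lock (a joint): Angle of the lock lever, rad: 0 leaning to the scale's -x side (towards the robot), 1.0 fully over to the +x side (its end stop). It stays where it is left; about 3 to 4 N at the knob moves it.
- lock_knob (a point): Centre of the black ball knob, 26 mm across, on the 62 mm lock lever (10 mm rod), which turns about the scale's y direction through scale point (0, 160, 52) mm, on a grey block 70 x 45 mm, top at z = 48 (steel barrel to z = 62). At angle 0 the knob is at scale x = -30, z = 106 mm; half-way at x = 0, z = 114; at 1.0 at x = +30, z = 106.
- clamp_center (a point): Centre (half-way up) of the black plastic bag clamp, a bar 76 mm long (its local x), 14 mm wide (y) and 14 mm high, 30 g or so, lying loose across the beam between the weight and the lock lever.
- tray_in (a point): Centre of the inner floor (3 mm above the table) of the open steel tray, 120 x 170 x 30 mm outside (its local x, y, z), walls 3 mm, fixed to the table; its side (left or right of the scale) varies.
- rack: White tube rack with tubes, 90 x 160 mm (local x, y), 100 mm high, origin at the centre of its underside; on the side of the scale away from the tray. Leave it alone.
- gel: White pump bottle, 60 mm across, 165 mm high, origin at the centre of its underside; it stands on the robot's side of the scale. Leave it alone.
- carton: Small cardboard carton, 70 x 110 x 55 mm (local x, y, z), origin at the centre of its underside; on the robot's side of the scale near the lock lever. Leave it alone.
Mind the look-alikes: they are no part of the job. Of the things that look like the part that bears tray_in, take the one that is nearest to the robot's base at the start.

How it is judged:
By the outcome, as a careful person would: the job done as asked, in the order asked, and still so for the second after the job is handed in, with the robot touching nothing.
It also fails if it takes over 72 s, if anything falls off the work surface, if the arm or the gripper's body presses on something with over 40 N, if the wrist force passes 120 N, or if a joint passes its speed limit or range.

### The arm

A 6-joint arm with a two-finger parallel gripper is mounted at the origin on the work surface. World frame = base frame: x ahead of the robot, y to its left, z up, the work surface at z = 0. Lengths are in m, angles in rad, forces in N, time in s.
With the tool pointing down it reaches from about 0.15 to 0.775 m from the base axis. Payload 6.1 kg.
Tool frame: the origin (TCP) lies midway between the tips of the shut fingers; the grasp point (between the pads) lies 19 mm behind it (arm.grasp_offset is the distance from the TCP to the grasp point, in m); z points along the fingers, y is the direction in which the jaws open and shut (so a half turn about z gives the same grasp; the last joint's range is limited). The gripper opens to 85 mm and grips with 20 to 120 N. Pads are 22 mm wide; open, the fingers measure 114 mm over their backs; the gripper's body (76 mm by 85 mm) begins 54 mm behind the grasp point. The pads swing forward as they close: fully open they stand 13 mm farther back than shut.
Start: joints at [-1.215, 0.126, -0.04, 1.405, 0, 1.571], TCP at [0.183, -0.492, 0.231] pointing down, gripper open.
Joint ranges: [-2.72, 2.72], [-0.95, 1.95], [-1.27, 1.35], [-1.78, 2.02], [-1.46, 1.47], [-3.14, 3.14]. Speed limits (rad/s): [2.39, 2.39, 3.01, 3.14, 3.14, 3.14].

### API

Orientations are given as a rotation vector (axis times angle).
In Python, from station import arm gives the robot as it stands. The module is installed in compiled form; this text tells all that it offers.
- The arm moves only by the shell command python3 -m creep 'ROWS' [FORCE]. ROWS is JSON, a list of rows, each an object of numbers: "grip": the opening in per cent of the stroke, from 0 (shut) to 100 (fully open); "dx", "dy", "dz": the shift along the tool's x, y, z in m; "ax", "ay", "az": the turn, a rotation vector about the tool's x, y, z in degrees. In form: [{"grip": .., "dx": .., "dy": .., "dz": .., "ax": .., "ay": .., "az": ..}, ...]. A call has 1 to 8 rows; each row is the pose to reach, as a shift and turn from the pose measured when the call began, along the tool's axes at that moment; what a row does not reach only later rows make up. A row lasts 1/12 s, in which the tool goes at most 41.7 mm and 7.16 degrees, less where a joint would pass 70% of its speed; a pose out of reach is approached as far as the arm can. A call with a gripper value outside its range is refused whole. The fingers move at their own pace and stop on an object; FORCE is the grip in N (left out, the last holds). Time passes only in rows, so rows that repeat a pose let the fingers close. It gives the time, the measured TCP pose, the force and the opening at its end, in the units of the state.
- arm.state(): the state, without advancing time (a new reading comes with each control period).
- arm.snapshot(name): name is "side" or "top"; returns a dict with "image" (400x640x3 uint8, red, green, blue), "camera_matrix" (3x3 intrinsics, pixels), "k1" (the pictures are not rectified: a ray, as slopes to the right and down, at radius r is drawn at 1 + k1 r^2 times it, then the intrinsics apply), "R" (3x3) and "t" (3): a world point X has camera coordinates R X + t. Camera axes: x right, y down, z forward; pixel columns grow to the right and rows downward; lengths in m; the calibration is good to about 2 mm. A picture is of the moment at which its call begins. There is no depth.
- arm.sign_off(): hands the job in, once; it reports no verdict.
Trained networks look in a picture, given as the dict that the camera call returned (one of the last four; its "shot" number tells which), for a name from the list of things; names that differ only in an ending like _2 or _b are one class to them, and where a whole thing is asked for, a point or a joint stands for the part that bears it (a point fixed in the world has none). Each returns a list of dicts, best first, with "conf" (0 to 1); they miss things now and then, are a little off and sometimes report something else, mostly with a low value. They report only what shows in the picture. A call takes as long as a camera call. They do not tell look-alikes from the thing itself.
- arm.look_for(name, picture): "position" ([column, row] in pixels, amid what is visible of it).
- arm.place_of(name, picture): "position" ([column, row] in pixels: a listed point, or the origin of a listed thing).
The state is a dict: "clock": time; "q": joint angles; "qvel": joint speeds; "effort": joint torques, N m; "ee_pos": TCP position; "orientation": TCP orientation; "force": force on the tool from outside, world axes, zero at the start; "wrist_torque": the same for the moment, N m; "width": finger opening in m.
Only numpy, scipy, OpenCV 4.12 (cv2) and the standard library are available. Lean on these libraries where they do the work, as an engineer would, in place of code of your own. Each camera call takes 0.05 s, during which the arm holds its last target.

## Working session

There is one attempt and no reset: what is moved stays moved. The work goes in short steps, Python scripts to look and compute and a shell command to move; the robot and the scene stay as the last step left them, time stands still between calls to the robot, and variables do not carry over. Pictures are saved under pics/ and viewed, and the job is handed in when it is done.

```bash
ls; mkdir -p pics; cat > h.py <<'E'
import numpy as np, cv2
from station import arm
def snap(n,f=None):
    p=arm.snapshot(n)
    if f: cv2.imwrite('pics/'+f,cv2.cvtColor(p['image'],cv2.COLOR_RGB2BGR))
    return p
def ray(p,uv):
    K=np.array(p['camera_matrix']);d=np.array([(uv[0]-K[0,2])/K[0,0],(uv[1]-K[1,2])/K[1,1]])
    s=d.copy()
    for _ in range(30): s=d/(1+p['k1']*(s@s))
    R=np.array(p['R']);t=np.array(p['t'])
    return -R.T@t, R.T@np.array([s[0],s[1],1])
def atz(p,uv,z):
    c,d=ray(p,uv); return c+d*(z-c[2])/d[2]
def proj(p,X):
    x=np.array(p['R'])@np.array(X)+np.array(p['t']); s=x[:2]/x[2]; s=s*(1+p['k1']*(s@s))
    K=np.array(p['camera_matrix']); return np.array([K[0,0]*s[0]+K[0,2],K[1,1]*s[1]+K[1,2]])
def tri(ps,uvs):
    A=np.zeros((3,3));b=np.zeros(3)
    for p,u in zip(ps,uvs):
        c,d=ray(p,u);d=d/np.linalg.norm(d);M=np.eye(3)-np.outer(d,d);A+=M;b+=M@c
    return np.linalg.solve(A,b)
E
python3 - <<'E'
from h import *
np.set_printoptions(precision=4,suppress=True)
print(arm.state())
T=snap('top','t0.png');S=snap('side','s0.png')
for p in (T,S): print(p['camera_matrix'],p['k1'],'cam',ray(p,(320,200)))
for n in ['scale','weight_rib','pointer_tip','lock_knob','clamp_center','tray_in','rack','gel','carton']:
    for nm,p in(('top',T),('side',S)):
        print(n,nm,[(np.round(d['position'],1).tolist(),round(d['conf'],2)) for d in arm.place_of(n,p)[:4]])
E
```

```text
pics
{'clock': 0.0, 'q': array([-1.215 ,  0.1264, -0.0406,  1.4054,  0.    ,  1.5708]), 'qvel': array([-0.0014, -0.0016,  0.0011,  0.0007,  0.0001, -0.0009]), 'effort': array([  0.0021, -43.5914,  35.2927,   0.0173,   0.0002,  -0.    ]), 'ee_pos': array([ 0.1827, -0.4917,  0.2305]), 'orientation': array([-3.0904, -0.5556,  0.0004]), 'force': array([ 0.4012, -0.1422, -0.1131]), 'wrist_torque': array([-0.0229, -0.0273, -0.0286]), 'width': 0.08542286227433214}
[[509.5632   0.     323.6735]
 [  0.     509.5632 206.7949]
 [  0.       0.       1.    ]] -0.10241209756518779 cam (array([ 0.4199, -0.0495,  1.4279]), array([ 0.0917,  0.0186, -0.9957]))
[[412.1532   0.     319.0318]
 [  0.     412.1532 199.7044]
 [  0.       0.       1.    ]] -0.009767551692930414 cam (array([0.4166, 0.7244, 0.7713]), array([ 0.1012, -0.7348, -0.6707]))
scale top [([325.8, 199.8], 0.65)]
scale side [([309.2, 223.0], 0.65)]
weight_rib top [([357.2, 192.6], 0.58)]
weight_rib side [([308.5, 178.2], 0.72)]
pointer_tip top [([323.6, 172.1], 0.44)]
pointer_tip side [([282.6, 199.5], 0.52)]
lock_knob top [([265.3, 181.9], 0.66)]
lock_knob side [([278.7, 234.6], 0.6)]
clamp_center top [([358.8, 192.6], 0.66), ([319.3, 193.8], 0.56)]
clamp_center side [([299.8, 208.0], 0.55)]
tray_in top [([473.4, 162.3], 0.88), ([441.4, 234.8], 0.86)]
tray_in side [([351.5, 149.8], 0.87), ([292.2, 129.9], 0.64)]
rack top [([178.4, 235.7], 0.93)]
rack side [([333.0, 379.2], 0.83)]
gel top [([310.4, 262.6], 0.91)]
gel side [([372.9, 234.8], 0.96)]
carton top [([270.2, 238.4], 0.73), ([326.2, 198.6], 0.26)]
carton side [([342.2, 268.8], 0.62)]
```

View pics/t0.png

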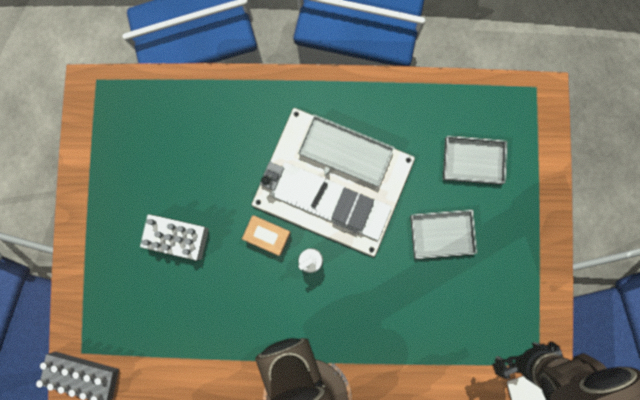

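View pics/s0.png

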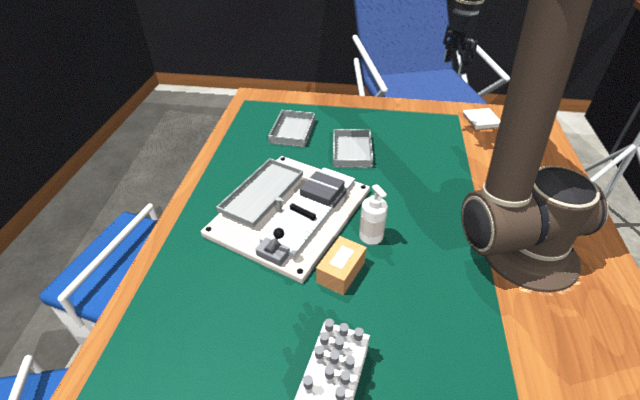

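```bash
python3 - <<'E'
import cv2
a=cv2.imread('pics/t0.png');cv2.imwrite('pics/t0c.png',cv2.resize(a[140:260,230:400],None,fx=4.7,fy=4.7,interpolation=cv2.INTER_CUBIC))
a=cv2.imread('pics/s0.png');cv2.imwrite('pics/s0c.png',cv2.resize(a[140:290,200:400],None,fx=4,fy=4,interpolation=cv2.INTER_CUBIC))
E
```

```text
(no output)
```

View pics/t0c.png

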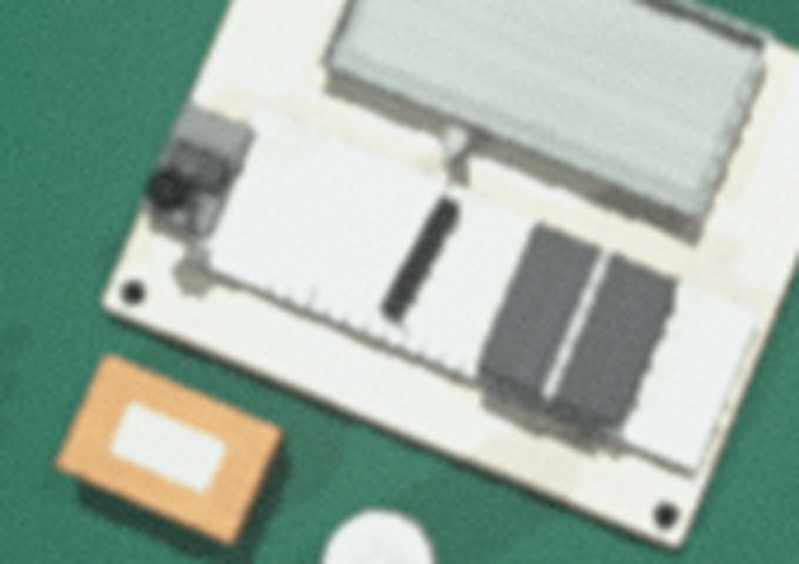

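View pics/s0c.png

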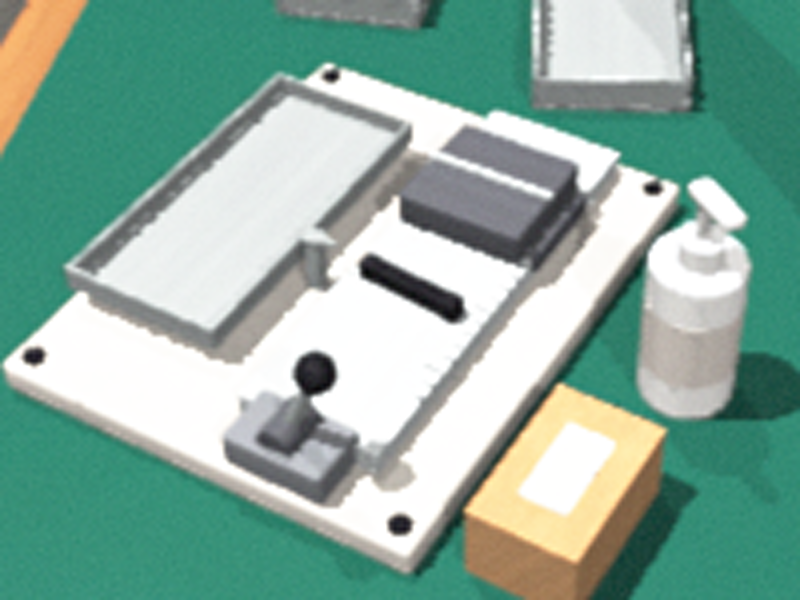

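```bash
cat > fit.py <<'E'
from h import *
from scipy.optimize import least_squares
np.set_printoptions(precision=4,suppress=True)
def tc(u,v): return (230+(u-2)/4.7,140+(v-2)/4.7)
def sc(u,v): return (200+(u-1.5)/4,140+(v-1.5)/4)
T=snap('top');S=snap('side')
obs=[(T,tc(695,472),(-50,-175,40)),(T,tc(757,322),(50,-175,40)),(T,tc(255,120),(50,145,40)),(T,tc(208,262),(-50,145,40)),
(T,tc(103,305),(-95,185,22)),(T,tc(680,548),(-95,-185,22)),
(S,sc(410,572),(-95,185,20)),(S,sc(5,368),(205,185,22)),(S,sc(680,188),(-95,-185,22)),(S,sc(332,65),(205,-185,22)),
(S,sc(70,268),(200,120,54)),(S,sc(212,332),(85,120,54)),(S,sc(284,76),(200,-120,54)),(S,sc(410,123),(85,-120,54)),
(S,sc(620,157),(-50,-175,40))]
W=[(T,tc(603,255),46,0),(T,tc(548,393),-46,0),(S,sc(432,155),46,0),(S,sc(553,193),-46,0)]
P=[(T,tc(457,184),55),(S,sc(302,240),55)]
def tw(v,l): c,s=np.cos(v[2]),np.sin(v[2]); l=np.array(l)/1000.; return np.array([v[0]+c*l[0]-s*l[1],v[1]+s*l[0]+c*l[1],l[2]])
def res(v):
    r=[proj(p,tw(v,l))-u for p,u,l in obs]
    r+=[proj(p,tw(v,(x,v[3]*1000,68)))-u for p,u,x,_ in W]
    return np.concatenate(r)
if __name__=='__main__':
    s=least_squares(res,[.45,0,-.4,-.1],loss='soft_l1');v=s.x
    print(v,np.degrees(v[2]));print(res(v).reshape(-1,2))
    for p,u,x in P:
        w=atz(p,u,.068);d=w[:2]-v[:2];c,sn=np.cos(v[2]),np.sin(v[2]);print('ptr',w,c*d[0]+sn*d[1],-sn*d[0]+c*d[1])
    loc=lambda w:(np.cos(v[2])*(w[0]-v[0])+np.sin(v[2])*(w[1]-v[1]),-np.sin(v[2])*(w[0]-v[0])+np.cos(v[2])*(w[1]-v[1]))
    for p,us in((T,[tc(453,203),tc(395,312),(319.3,193.8)]),(S,[sc(370,264),sc(455,308),(299.8,208)])):
        for u in us: w=atz(p,u,.047);print('clamp',w,loc(w))
    print('knob',tri([T,S],[tc(170,187),sc(315,373)]),loc(tri([T,S],[tc(170,187),sc(315,373)])),tw(v,(-30,160,106)))
    for n,u,m in(('tray',(441.4,234.8),(351.5,149.8)),('tray2',(473.4,162.3),(292.2,129.9))): print(n,atz(T,u,.003),atz(S,m,.003))
    print('gel',atz(T,(310.4,262.6),0),atz(S,(372.9,234.8),0),'carton',atz(T,(270.2,238.4),0),atz(S,(342.2,268.8),0),'rack',atz(T,(178.4,235.7),0))
    print('traycorners',[atz(T,u,.03)[:2] for u in((411,213),(471,210),(476,257),(416,259))])
    from scipy.spatial.transform import Rotation as R
    print(R.from_rotvec(arm.state()['orientation']).as_matrix())
E
python3 fit.py
```

```text
[ 0.5525 -0.0374 -0.3762 -0.0787] -21.557501942012053
[[-0.1168 -0.0261]
 [ 0.546  -1.9245]
 [-0.2466 -3.5596]
 [-4.5376 -0.4816]
 [-0.9931  0.3909]
 [-0.4086  0.4163]
 [ 0.5405 -3.1656]
 [-0.6778 -0.5913]
 [ 1.0793 -0.6744]
 [-1.0612 -0.7556]
 [-0.6048  0.315 ]
 [ 0.472   0.086 ]
 [-0.5584 -0.5024]
 [ 1.6161 -0.3565]
 [ 0.4836 -0.8926]
 [ 0.8299 -0.9319]
 [-0.6119  1.3352]
 [ 0.4579  0.128 ]
 [ 0.4407  1.5289]]
ptr [ 0.603  -0.0412  0.068 ] 0.048364526562150616 0.015011933544641644
ptr [ 0.6361 -0.032   0.068 ] 0.07575912739460305 0.03578971548696788
clamp [ 0.5947 -0.039   0.047 ] (np.float64(0.039792237383240135), np.float64(0.014020747710205839))
clamp [ 0.5305 -0.0067  0.047 ] (np.float64(-0.03172821593991261), np.float64(0.020468233178313477))
clamp [ 0.5641 -0.0215  0.047 ] (np.float64(0.004873052535480718), np.float64(0.019068974097798685))
clamp [ 0.5942 -0.0379  0.047 ] (np.float64(0.03892525300458375), np.float64(0.01485308313072834))
clamp [ 0.5338 -0.0053  0.047 ] (np.float64(-0.029188501541779457), np.float64(0.022974204711775876))
clamp [ 0.573  -0.0318  0.047 ] (np.float64(0.016984093228291693), np.float64(0.012755056290898638))
knob [0.5927 0.1181 0.1089] (np.float64(-0.019748206797045448), np.float64(0.1594192690830131)) [0.5834 0.1224 0.106 ]
tray [ 0.46   -0.3652  0.003 ] [ 0.4651 -0.3695  0.003 ]
tray2 [ 0.6676 -0.4569  0.003 ] [ 0.6757 -0.4591  0.003 ]
gel [0.3756 0.0003 0.    ] [ 0.3811 -0.008   0.    ] carton [0.4407 0.1145 0.    ] [0.4481 0.1116 0.    ] rack [0.4423 0.3759 0.    ]
traycorners [array([ 0.5177, -0.2747]), array([ 0.5293, -0.4417]), array([ 0.3999, -0.4558]), array([ 0.3918, -0.2895])]
[[ 0.9374  0.3484  0.    ]
 [ 0.3484 -0.9374 -0.    ]
 [ 0.      0.     -1.    ]]
```

```bash
cat > ov.py <<'E'
from fit import *
v=[0.5525,-0.0374,-0.3762]
def crop(p,c,h,w,f,name,pts):
    im=cv2.cvtColor(p['image'],cv2.COLOR_RGB2BGR)
    x0,y0=int(c[0]-w//2),int(c[1]-h//2)
    a=cv2.resize(im[y0:y0+h,x0:x0+w],None,fx=f,fy=f,interpolation=cv2.INTER_CUBIC)
    for l,col in pts:
        u=(proj(p,tw(v,l))-[x0,y0])*f+f/2-.5
        cv2.circle(a,tuple(int(round(k)) for k in u),2,col,-1)
    return a
E
python3 - <<'E'
from ov import *
for y in(10,20,30,40): print(y,proj(T,tw(v,(55,y,68))),proj(S,tw(v,(55,y,68))))
pts=[((55,y,68),(0,0,255) if y%10==0 else (0,255,255)) for y in range(-10,51,5)]
c=proj(T,tw(v,(55,20,68)));a=crop(T,c,44,60,12,'',pts)
c=proj(S,tw(v,(55,20,68)));b=crop(S,c,44,60,12,'',pts)
cv2.imwrite('pics/pa.png',a);cv2.imwrite('pics/pb.png',b)
E
```

```text
10 [329.4743 177.1876] [287.4807 196.4301]
20 [326.0452 175.768 ] [285.3592 198.6958]
30 [322.6181 174.3497] [283.2116 200.9893]
40 [319.1934 172.9326] [281.0373 203.3113]
```

View pics/pa.png

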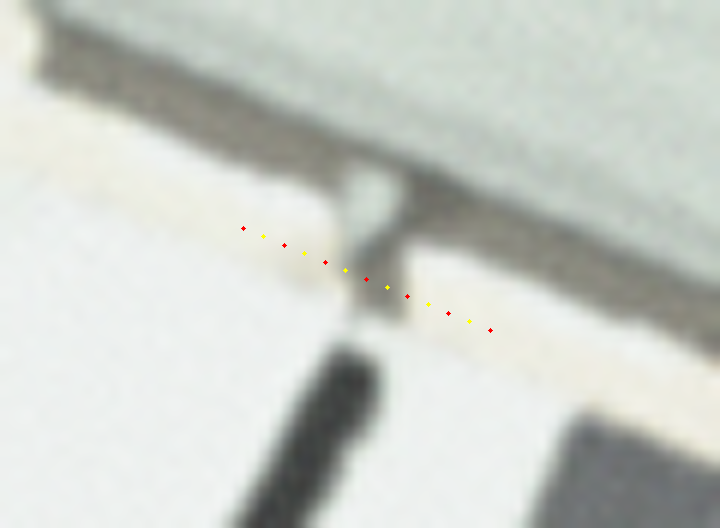

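View pics/pb.png

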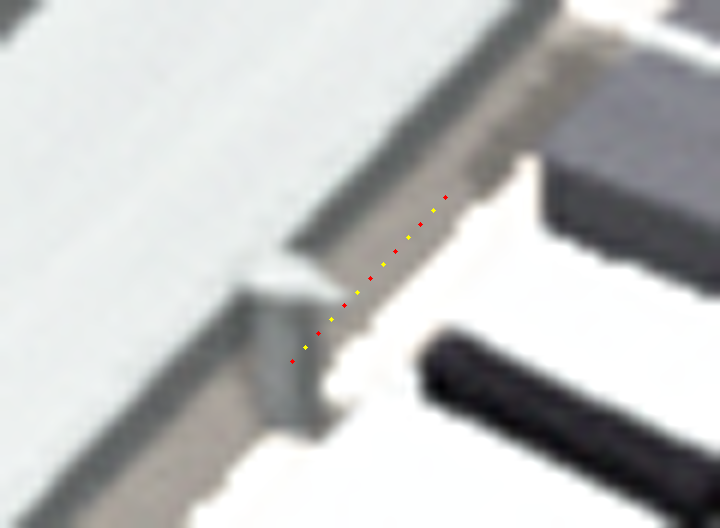

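```bash
cat > d.py <<'E'
import sys
from h import *
from scipy.spatial.transform import Rotation as R
np.set_printoptions(precision=4,suppress=True)
v=[0.5525,-0.0374,-0.3762]
def loc2w(x,y): c,s=np.cos(v[2]),np.sin(v[2]); return np.array([v[0]+c*x-s*y,v[1]+s*x+c*y])
def w2loc(w): c,s=np.cos(v[2]),np.sin(v[2]);d=np.array(w[:2])-v[:2]; return np.array([c*d[0]+s*d[1],-s*d[0]+c*d[1]])
def delta(X,yaw=None):
    s=arm.state();M=R.from_rotvec(s['orientation']).as_matrix()
    d=M.T@(np.array(X)-s['ee_pos'])
    print('delta mm',d*1000,'| ee',s['ee_pos'],'loc',w2loc(s['ee_pos'])*1000,'F',s['force'],'w',s['width'],'t',s['clock'],'q',s['q'])
    if yaw is not None:
        y=np.radians(yaw);c,q=np.cos(y),np.sin(y)
        G=np.array([[c,q,0],[q,-c,0],[0,0,-1]])
        print('rot deg',np.degrees(R.from_matrix(M.T@G).as_rotvec()))
if __name__=='__main__':
    a=sys.argv[1:]
    if a[0]=='l': X=list(loc2w(float(a[1])/1000,float(a[2])/1000))+[float(a[3])/1000]
    else: X=[float(k)/1000 for k in a[1:4]]
    delta(X,float(a[4]) if len(a)>4 else None)
E
python3 d.py w 563 -22.5 120 -27.5
```

```text
delta mm [ 519.9006 -307.7913  111.2888] | ee [ 0.1829 -0.4921  0.2313] loc [-176.7365 -558.7037] F [ 0.3538 -0.3198 -0.1588] w 0.08556872415696118 t 1.2 q [-1.215   0.1258 -0.0396  1.4054 -0.      1.5708]
rot deg [ 0.0004  0.0008 47.8837]
```

The clamp could be confused with three other things in the top picture: the weight's dark halves and rib at (357,193), the black knob at (265,182), and the pointer at about (325,175). The bar at (319,194) fits the clamp: it is 76 mm long and lies between the weight and the lever. There are two trays, at (441,235) and (473,162). The first is nearer the base (0.59 m against 0.81 m), so I'll use that one.

```bash
python3 -m creep '[{"grip":40,"dx":0.52,"dy":-0.308,"dz":0.09,"az":47.9},{"grip":40,"dx":0.52,"dy":-0.308,"dz":0.09,"az":47.9},{"grip":40,"dx":0.52,"dy":-0.308,"dz":0.09,"az":47.9},{"grip":40,"dx":0.52,"dy":-0.308,"dz":0.09,"az":47.9},{"grip":40,"dx":0.52,"dy":-0.308,"dz":0.09,"az":47.9},{"grip":40,"dx":0.52,"dy":-0.308,"dz":0.09,"az":47.9},{"grip":40,"dx":0.52,"dy":-0.308,"dz":0.09,"az":47.9},{"grip":40,"dx":0.52,"dy":-0.308,"dz":0.09,"az":47.9}]' 30; python3 d.py w 563 -22.5 100 -27.5
```

```text
delta mm [ 519.9009 -307.7913  131.2888] | ee [ 0.1829 -0.4921  0.2313] loc [-176.7365 -558.7037] F [ 0.3538 -0.3198 -0.1588] w 0.08556872415696118 t 1.2 q [-1.215   0.1258 -0.0396  1.4054 -0.      1.5708]
rot deg [ 0.0004  0.0008 47.8837]invalid input at $[0]: expected keys grip, dx, dy, dz, ax, ay, az
```

```bash
python3 -m creep '[{"grip":40,"dx":0.52,"dy":-0.308,"dz":0.09,"ax":0,"ay":0,"az":47.9},{"grip":40,"dx":0.52,"dy":-0.308,"dz":0.09,"ax":0,"ay":0,"az":47.9},{"grip":40,"dx":0.52,"dy":-0.308,"dz":0.09,"ax":0,"ay":0,"az":47.9},{"grip":40,"dx":0.52,"dy":-0.308,"dz":0.09,"ax":0,"ay":0,"az":47.9},{"grip":40,"dx":0.52,"dy":-0.308,"dz":0.09,"ax":0,"ay":0,"az":47.9},{"grip":40,"dx":0.52,"dy":-0.308,"dz":0.09,"ax":0,"ay":0,"az":47.9},{"grip":40,"dx":0.52,"dy":-0.308,"dz":0.09,"ax":0,"ay":0,"az":47.9},{"grip":40,"dx":0.52,"dy":-0.308,"dz":0.09,"ax":0,"ay":0,"az":47.9}]' 30; python3 d.py w 563 -22.5 100 -27.5
```

```text
clock: 1.87
ee_pos: [0.3709, -0.261, 0.1873]
orientation: [3.048, -0.756, 0.001]
force: [1.2, -1.3, -0.9]
width: 0.034
delta mm [  58.2776 -300.6208   87.2222] | ee [ 0.3709 -0.261   0.1873] loc [ -86.7334 -274.6333] F [ 1.223  -1.2523 -0.8751] w 0.03403914517220598 t 1.8667 q [-0.6129 -0.0061 -0.2767  1.2991 -0.0004  3.015 ]
rot deg [ 0.0288 -0.0589 -0.3598]
```

```bash
python3 -m creep '[{"grip":40,"dx":0.058,"dy":-0.3,"dz":0.03,"ax":0,"ay":0,"az":-57},{"grip":40,"dx":0.058,"dy":-0.3,"dz":0.03,"ax":0,"ay":0,"az":-57},{"grip":40,"dx":0.058,"dy":-0.3,"dz":0.03,"ax":0,"ay":0,"az":-57},{"grip":40,"dx":0.058,"dy":-0.3,"dz":0.03,"ax":0,"ay":0,"az":-57},{"grip":40,"dx":0.058,"dy":-0.3,"dz":0.03,"ax":0,"ay":0,"az":-57},{"grip":40,"dx":0.058,"dy":-0.3,"dz":0.03,"ax":0,"ay":0,"az":-57},{"grip":40,"dx":0.058,"dy":-0.3,"dz":0.03,"ax":0,"ay":0,"az":-57},{"grip":40,"dx":0.058,"dy":-0.3,"dz":0.03,"ax":0,"ay":0,"az":-57}]' 30; python3 d.py w 563 -22.5 130 152.5
```

```text
clock: 2.53
ee_pos: [0.5648, -0.0189, 0.1562]
orientation: [-3.037, -0.805, -0.002]
force: [-0.6, -0.4, -0.7]
width: 0.0344
delta mm [-3.3643  2.2129 26.2426] | ee [ 0.5648 -0.0189  0.1562] loc [ 4.6482 21.7067] F [-0.5539 -0.3604 -0.7325] w 0.03441413022439664 t 2.5333 q [-0.0337  0.2099 -0.1034  1.2564  0.0003  2.5896]
rot deg [   0.0752   -0.0201 -122.8007]
```

```bash
python3 -m creep '[{"grip":40,"dx":-0.0034,"dy":0.0022,"dz":0.0,"ax":0,"ay":0,"az":-60},{"grip":40,"dx":-0.0034,"dy":0.0022,"dz":0.0,"ax":0,"ay":0,"az":-60},{"grip":40,"dx":-0.0034,"dy":0.0022,"dz":0.0,"ax":0,"ay":0,"az":-60},{"grip":40,"dx":-0.0034,"dy":0.0022,"dz":0.0,"ax":0,"ay":0,"az":-60},{"grip":40,"dx":-0.0034,"dy":0.0022,"dz":0.0,"ax":0,"ay":0,"az":-60},{"grip":40,"dx":-0.0034,"dy":0.0022,"dz":0.0,"ax":0,"ay":0,"az":-60},{"grip":40,"dx":-0.0034,"dy":0.0022,"dz":0.0,"ax":0,"ay":0,"az":-60},{"grip":40,"dx":-0.0034,"dy":0.0022,"dz":0.0,"ax":0,"ay":0,"az":-60}]' 30; python3 d.py w 563 -22.5 70 152.5
```

```text
clock: 3.2
ee_pos: [0.5629, -0.0225, 0.1562]
orientation: [2.282, 2.158, 0.001]
force: [0.2, 0.0, -0.8]
width: 0.0342
delta mm [-0.0623 -0.0246 86.2063] | ee [ 0.5629 -0.0225  0.1562] loc [ 4.2235 17.7263] F [ 0.1688  0.0492 -0.804 ] w 0.03418469147946615 t 3.2 q [-0.0401  0.2068 -0.1074  1.2556  0.0003  1.5866]
rot deg [  0.0624   0.0146 -65.7026]
```

```bash
python3 -m creep '[{"grip":40,"dx":0,"dy":0,"dz":0,"ax":0,"ay":0,"az":-65.7},{"grip":40,"dx":0,"dy":0,"dz":0,"ax":0,"ay":0,"az":-65.7},{"grip":40,"dx":0,"dy":0,"dz":0,"ax":0,"ay":0,"az":-65.7},{"grip":40,"dx":0,"dy":0,"dz":0.04,"ax":0,"ay":0,"az":-65.7},{"grip":40,"dx":0,"dy":0,"dz":0.05,"ax":0,"ay":0,"az":-65.7},{"grip":40,"dx":0,"dy":0,"dz":0.065,"ax":0,"ay":0,"az":-65.7},{"grip":40,"dx":0,"dy":0,"dz":0.075,"ax":0,"ay":0,"az":-65.7},{"grip":40,"dx":0,"dy":0,"dz":0.08,"ax":0,"ay":0,"az":-65.7}]' 30; python3 d.py w 563 -22.5 44 152.5
python3 - <<'E'
from ov import *
a=snap('side');b=snap('top')
cv2.imwrite('pics/g1.png',crop(a,(300,205),100,140,5,'',[]))
E
```

```text
clock: 3.87
ee_pos: [0.5621, -0.0224, 0.0744]
orientation: [-0.968, -2.987, 0.0]
force: [-0.1, 0.6, 0.4]
width: 0.0343
delta mm [-0.8433  0.5106 30.3918] | ee [ 0.5621 -0.0224  0.0744] loc [ 3.3922 17.4363] F [-0.0661  0.5667  0.3898] w 0.034294603822113585 t 3.8667 q [-0.04    0.2417 -0.2466  1.084   0.0003  0.5867]
rot deg [-0.0264 -0.0798 -8.4083]
```

View pics/g1.png

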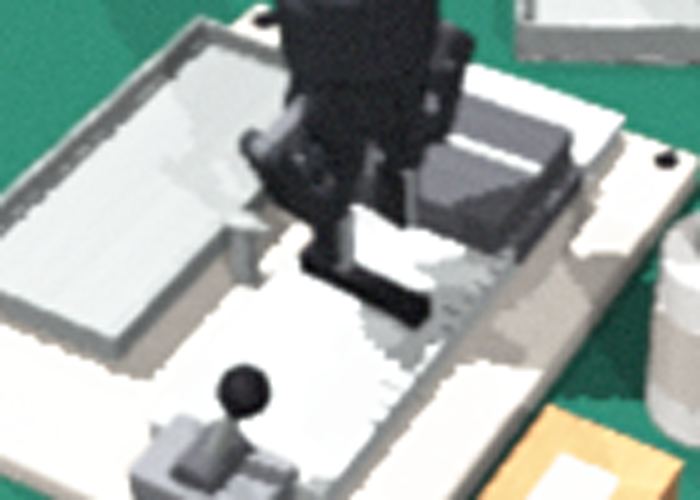

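The picture shows the two fingers straddling the bar, with the near finger at about (330,260) in the crop. I'll finish the turn, go down and grip.

```bash
python3 -m creep '[{"grip":40,"dx":0,"dy":0,"dz":0.005,"ax":0,"ay":0,"az":-8.4},{"grip":40,"dx":0,"dy":0,"dz":0.016,"ax":0,"ay":0,"az":-8.4},{"grip":40,"dx":0,"dy":0,"dz":0.025,"ax":0,"ay":0,"az":-8.4},{"grip":40,"dx":0,"dy":0,"dz":0.03,"ax":0,"ay":0,"az":-8.4},{"grip":20,"dx":0,"dy":0,"dz":0.03,"ax":0,"ay":0,"az":-8.4},{"grip":5,"dx":0,"dy":0,"dz":0.03,"ax":0,"ay":0,"az":-8.4},{"grip":5,"dx":0,"dy":0,"dz":0.03,"ax":0,"ay":0,"az":-8.4},{"grip":5,"dx":0,"dy":0,"dz":0.03,"ax":0,"ay":0,"az":-8.4}]' 30; python3 -m creep '[{"grip":5,"dx":0,"dy":0,"dz":0,"ax":0,"ay":0,"az":0},{"grip":5,"dx":0,"dy":0,"dz":0,"ax":0,"ay":0,"az":0},{"grip":5,"dx":0,"dy":0,"dz":-0.01,"ax":0,"ay":0,"az":0},{"grip":5,"dx":0,"dy":0,"dz":-0.03,"ax":0,"ay":0,"az":0},{"grip":5,"dx":0,"dy":0,"dz":-0.06,"ax":0,"ay":0,"az":0},{"grip":5,"dx":0,"dy":0,"dz":-0.08,"ax":0,"ay":0,"az":0}]' 30;
python3 d.py w 460 -365 110 
python3 - <<'E'
from ov import *
a=snap('side')
cv2.imwrite('pics/g2.png',crop(a,(300,190),120,160,5,'',[]))
E
```

```text
clock: 4.73
ee_pos: [0.5634, -0.0225, 0.0467]
orientation: [0.763, 3.046, 0.001]
force: [0.0, -0.1, -0.0]
width: 0.0125
clock: 5.23
ee_pos: [0.5636, -0.0225, 0.1296]
orientation: [0.762, 3.044, 0.001]
force: [0.6, -0.8, 0.6]
width: 0.0126
delta mm [ -69.9813 -350.9347   19.2375] | ee [ 0.5636 -0.0225  0.1296] loc [ 4.8792 17.9358] F [ 0.6208 -0.816   0.596 ] w 0.012637092568415397 t 5.2333 q [-0.0401  0.2146 -0.1565  1.1965  0.0003  0.4507]
```

View pics/g2.png

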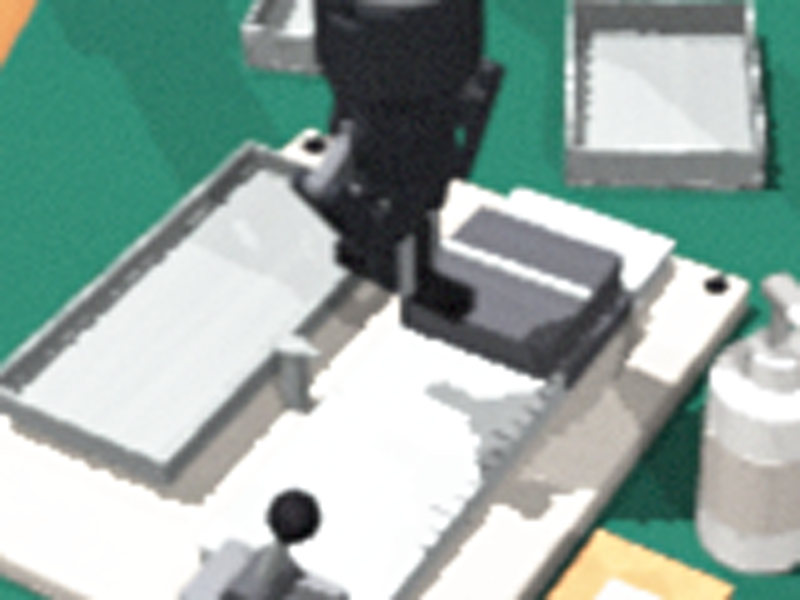

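Clamp is held: it shows at (450,300) in the crop, and the fingers stopped at 12.6 mm.

```bash
python3 -m creep '[{"grip":5,"dx":-0.07,"dy":-0.351,"dz":0,"ax":0,"ay":0,"az":0},{"grip":5,"dx":-0.07,"dy":-0.351,"dz":0,"ax":0,"ay":0,"az":0},{"grip":5,"dx":-0.07,"dy":-0.351,"dz":0,"ax":0,"ay":0,"az":0},{"grip":5,"dx":-0.07,"dy":-0.351,"dz":0,"ax":0,"ay":0,"az":0},{"grip":5,"dx":-0.07,"dy":-0.351,"dz":0,"ax":0,"ay":0,"az":0},{"grip":5,"dx":-0.07,"dy":-0.351,"dz":0,"ax":0,"ay":0,"az":0},{"grip":5,"dx":-0.07,"dy":-0.351,"dz":0,"ax":0,"ay":0,"az":0},{"grip":5,"dx":-0.07,"dy":-0.351,"dz":0,"ax":0,"ay":0,"az":0}]' 30;
python3 d.py w 460 -365 12 
```

```text
clock: 6.05
ee_pos: [0.4665, -0.3434, 0.1279]
orientation: [0.762, 3.043, 0.003]
force: [0.9, 0.3, -0.2]
width: 0.013
delta mm [ -3.9817 -22.5276 115.802 ] | ee [ 0.4665 -0.3434  0.1279] loc [  32.4238 -316.1606] F [ 0.9129  0.3274 -0.2098] w 0.012969470410034331 t 6.05 q [-0.6365  0.2429 -0.1245  1.1998  0.0038 -0.1456]
```

```bash
python3 -m creep '[{"grip":5,"dx":-0.004,"dy":-0.0225,"dz":0.01,"ax":0,"ay":0,"az":0},{"grip":5,"dx":-0.004,"dy":-0.0225,"dz":0.04,"ax":0,"ay":0,"az":0},{"grip":5,"dx":-0.004,"dy":-0.0225,"dz":0.075,"ax":0,"ay":0,"az":0},{"grip":5,"dx":-0.004,"dy":-0.0225,"dz":0.095,"ax":0,"ay":0,"az":0},{"grip":5,"dx":-0.004,"dy":-0.0225,"dz":0.108,"ax":0,"ay":0,"az":0},{"grip":5,"dx":-0.004,"dy":-0.0225,"dz":0.115,"ax":0,"ay":0,"az":0},{"grip":5,"dx":-0.004,"dy":-0.0225,"dz":0.116,"ax":0,"ay":0,"az":0}]' 30;
python3 d.py w 460 -365 11 
```

```text
clock: 6.63
ee_pos: [0.4588, -0.3641, 0.0097]
orientation: [0.763, 3.046, 0.006]
force: [-0.4, 0.2, -0.8]
width: 0.0126
delta mm [-1.4528 -0.2716 -1.2723] | ee [ 0.4588 -0.3641  0.0097] loc [  32.9146 -338.2326] F [-0.3745  0.2479 -0.7809] w 0.01256272226939662 t 6.6333 q [-0.6727  0.3263 -0.2841  0.9605  0.004  -0.1818]
```

```bash
python3 -m creep '[{"grip":12,"dx":0,"dy":0,"dz":-0.001,"ax":0,"ay":0,"az":0},{"grip":30,"dx":0,"dy":0,"dz":-0.001,"ax":0,"ay":0,"az":0},{"grip":40,"dx":0,"dy":0,"dz":-0.001,"ax":0,"ay":0,"az":0},{"grip":40,"dx":0,"dy":0,"dz":-0.02,"ax":0,"ay":0,"az":0},{"grip":40,"dx":0,"dy":0,"dz":-0.05,"ax":0,"ay":0,"az":0},{"grip":40,"dx":0,"dy":0,"dz":-0.08,"ax":0,"ay":0,"az":0},{"grip":40,"dx":0,"dy":0,"dz":-0.11,"ax":0,"ay":0,"az":0},{"grip":20,"dx":0,"dy":0,"dz":-0.14,"ax":0,"ay":0,"az":0}]' 30;
python3 d.py l 0 -150 100 158.44
python3 - <<'E'
from ov import *
a=snap('side','s3.png')
E
```

```text
clock: 7.3
ee_pos: [0.4587, -0.3646, 0.1524]
orientation: [0.763, 3.044, 0.005]
force: [0.7, 0.2, -0.5]
width: 0.0233
delta mm [ 54.4465 183.5669  52.9386] | ee [ 0.4587 -0.3646  0.1524] loc [  32.9377 -338.763 ] F [ 0.6871  0.1911 -0.4705] w 0.02333530625651779 t 7.3 q [-0.6736  0.2493 -0.062   1.2578  0.004  -0.1827]
rot deg [ 0.1969  0.1537 -6.5637]
```

View pics/s3.png

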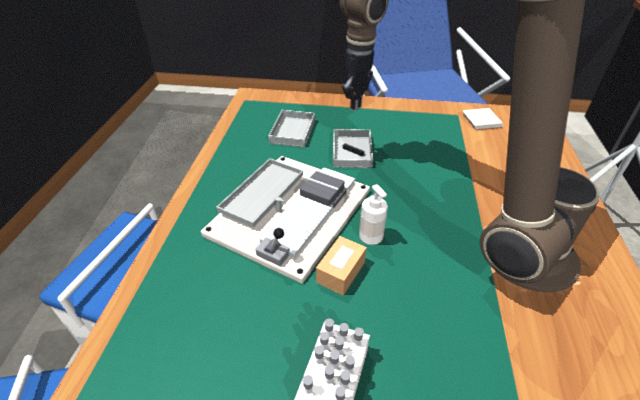

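Clamp lies in the near tray at (353,150). Next I'll go behind the weight with the fingers shut.

```bash
python3 -m creep '[{"grip":0,"dx":0.0545,"dy":0.1835,"dz":0.02,"ax":0.2,"ay":0.15,"az":-6.56},{"grip":0,"dx":0.0545,"dy":0.1835,"dz":0.02,"ax":0.2,"ay":0.15,"az":-6.56},{"grip":0,"dx":0.0545,"dy":0.1835,"dz":0.02,"ax":0.2,"ay":0.15,"az":-6.56},{"grip":0,"dx":0.0545,"dy":0.1835,"dz":0.02,"ax":0.2,"ay":0.15,"az":-6.56},{"grip":0,"dx":0.0545,"dy":0.1835,"dz":0.03,"ax":0.2,"ay":0.15,"az":-6.56},{"grip":0,"dx":0.0545,"dy":0.1835,"dz":0.05,"ax":0.2,"ay":0.15,"az":-6.56},{"grip":0,"dx":0.0545,"dy":0.1835,"dz":0.065,"ax":0.2,"ay":0.15,"az":-6.56},{"grip":0,"dx":0.0545,"dy":0.1835,"dz":0.065,"ax":0.2,"ay":0.15,"az":-6.56}]' 30;
python3 d.py l 0 -150 52 158.44
python3 - <<'E'
from ov import *
a=snap('side');b=snap('top')
cv2.imwrite('pics/g4.png',crop(a,(310,180),100,140,5,'',[]));cv2.imwrite('pics/g5.png',crop(b,(350,195),100,140,5,'',[]))
E
```

```text
clock: 8.12
ee_pos: [0.497, -0.1767, 0.0852]
orientation: [-0.585, -3.086, 0.003]
force: [-1.1, -0.0, -0.1]
width: 0.0004
delta mm [-0.4966  0.0028 33.1829] | ee [ 0.497  -0.1767  0.0852] loc [  -0.4825 -149.9402] F [-1.0857 -0.0218 -0.1471] w 0.00042680074380577676 t 8.1167 q [-0.3405  0.1715 -0.3096  1.0902 -0.0019  0.0342]
rot deg [-0.1094 -0.0245  0.0901]
```

View pics/g4.png

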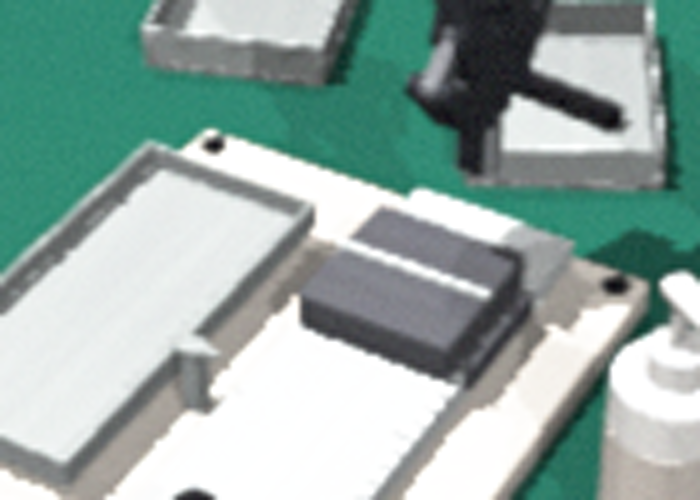

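View pics/g5.png

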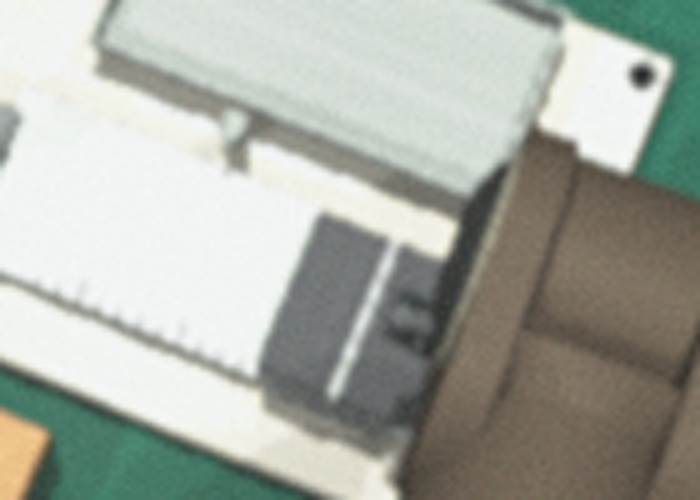

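```bash
python3 -m creep '[{"grip":0,"dx":0,"dy":0,"dz":0.012,"ax":0,"ay":0,"az":0},{"grip":0,"dx":0,"dy":0,"dz":0.024,"ax":0,"ay":0,"az":0},{"grip":0,"dx":0,"dy":0,"dz":0.031,"ax":0,"ay":0,"az":0},{"grip":0,"dx":0,"dy":0.002,"dz":0.031,"ax":0,"ay":0,"az":0},{"grip":0,"dx":0,"dy":0.004,"dz":0.031,"ax":0,"ay":0,"az":0},{"grip":0,"dx":0,"dy":0.006,"dz":0.031,"ax":0,"ay":0,"az":0},{"grip":0,"dx":0,"dy":0.008,"dz":0.031,"ax":0,"ay":0,"az":0},{"grip":0,"dx":0,"dy":0.008,"dz":0.031,"ax":0,"ay":0,"az":0}]' 30;
python3 d.py l 0 -150 52 158.44
```

```text
clock: 8.98
ee_pos: [0.5031, -0.1712, 0.0593]
orientation: [0.587, 3.079, -0.004]
force: [-0.6, -0.2, 0.4]
width: -0.0002
delta mm [ 3.2952 -7.4135  7.3077] | ee [ 0.5031 -0.1712  0.0593] loc [   3.2434 -142.5769] F [-0.616  -0.2182  0.394 ] w -0.00015549184705304102 t 8.9833 q [-0.327   0.1887 -0.3483  1.0265 -0.0018  0.0495]
rot deg [-0.0821  0.4213 -0.0097]
```

```bash
python3 -m creep '[{"grip":0,"dx":0.003,"dy":0.001,"dz":0.006,"ax":0,"ay":0.4,"az":0},{"grip":0,"dx":0.003,"dy":0.002,"dz":0.006,"ax":0,"ay":0.4,"az":0},{"grip":0,"dx":0.003,"dy":0.003,"dz":0.006,"ax":0,"ay":0.4,"az":0},{"grip":0,"dx":0.003,"dy":0.004,"dz":0.006,"ax":0,"ay":0.4,"az":0},{"grip":0,"dx":0.003,"dy":0.005,"dz":0.006,"ax":0,"ay":0.4,"az":0},{"grip":0,"dx":0.003,"dy":0.006,"dz":0.006,"ax":0,"ay":0.4,"az":0},{"grip":0,"dx":0.003,"dy":0.007,"dz":0.006,"ax":0,"ay":0.4,"az":0},{"grip":0,"dx":0.003,"dy":0.008,"dz":0.006,"ax":0,"ay":0.4,"az":0}]' 30;
python3 d.py l 0 -150 52 158.44
```

```text
clock: 9.65
ee_pos: [0.5025, -0.1644, 0.0532]
orientation: [-0.59, -3.085, 0.009]
force: [-4.8, -7.6, -0.2]
width: 0.0005
delta mm [  0.0883 -13.5358   1.2426] | ee [ 0.5025 -0.1644  0.0532] loc [   0.1084 -136.4573] F [-4.774  -7.567  -0.1525] w 0.00046418759795179514 t 9.65 q [-0.3129  0.194  -0.3562  1.021  -0.0058  0.0648]
rot deg [-0.3357 -0.0002 -0.0796]
```

```bash
python3 -m creep '[{"grip":0,"dx":0,"dy":0.002,"dz":0,"ax":0,"ay":0,"az":0},{"grip":0,"dx":0,"dy":0.004,"dz":0,"ax":0,"ay":0,"az":0},{"grip":0,"dx":0,"dy":0.006,"dz":0,"ax":0,"ay":0,"az":0},{"grip":0,"dx":0,"dy":0.008,"dz":0,"ax":0,"ay":0,"az":0},{"grip":0,"dx":0,"dy":0.010,"dz":0,"ax":0,"ay":0,"az":0},{"grip":0,"dx":0,"dy":0.012,"dz":0,"ax":0,"ay":0,"az":0},{"grip":0,"dx":0,"dy":0.014,"dz":0,"ax":0,"ay":0,"az":0},{"grip":0,"dx":0,"dy":0.016,"dz":0,"ax":0,"ay":0,"az":0}]' 30;
python3 d.py l 0 -50 52 158.44
```

```text
clock: 10.32
ee_pos: [0.5076, -0.1512, 0.0532]
orientation: [-0.591, -3.083, 0.016]
force: [-3.5, -7.9, 1.2]
width: 0.0001
delta mm [ 0.2969 72.3738  0.4076] | ee [ 0.5076 -0.1512  0.0532] loc [   0.0914 -122.3662] F [-3.4642 -7.8893  1.2272] w 0.00012912815660658613 t 10.3167 q [-0.2838  0.1963 -0.3534  1.022  -0.0103  0.0952]
rot deg [-0.5911  0.0022 -0.1573]
```

```bash
python3 -m creep '[{"grip":0,"dx":0,"dy":0.002,"dz":0,"ax":0,"ay":0,"az":0},{"grip":0,"dx":0,"dy":0.004,"dz":0,"ax":0,"ay":0,"az":0},{"grip":0,"dx":0,"dy":0.006,"dz":0,"ax":0,"ay":0,"az":0},{"grip":0,"dx":0,"dy":0.008,"dz":0,"ax":0,"ay":0,"az":0},{"grip":0,"dx":0,"dy":0.010,"dz":0,"ax":0,"ay":0,"az":0},{"grip":0,"dx":0,"dy":0.012,"dz":0,"ax":0,"ay":0,"az":0},{"grip":0,"dx":0,"dy":0.014,"dz":0,"ax":0,"ay":0,"az":0},{"grip":0,"dx":0,"dy":0.016,"dz":0,"ax":0,"ay":0,"az":0}]' 30;
python3 d.py l 0 -50 52 158.44
python3 - <<'E'
from ov import *
a=snap('side')
cv2.imwrite('pics/g6.png',crop(a,(300,190),100,140,5,'',[]))
E
```

```text
clock: 10.98
ee_pos: [0.5128, -0.1381, 0.0532]
orientation: [-0.593, -3.082, 0.023]
force: [-3.3, -7.9, 2.0]
width: 0.0002
delta mm [ 0.3271 58.2888  0.3803] | ee [ 0.5128 -0.1381  0.0532] loc [   0.0827 -108.2777] F [-3.3418 -7.8798  2.0329] w 0.0001942965417170019 t 10.9833 q [-0.255   0.1992 -0.3496  1.0236 -0.0146  0.1254]
rot deg [-0.8427  0.0109 -0.2348]
```

View pics/g6.png

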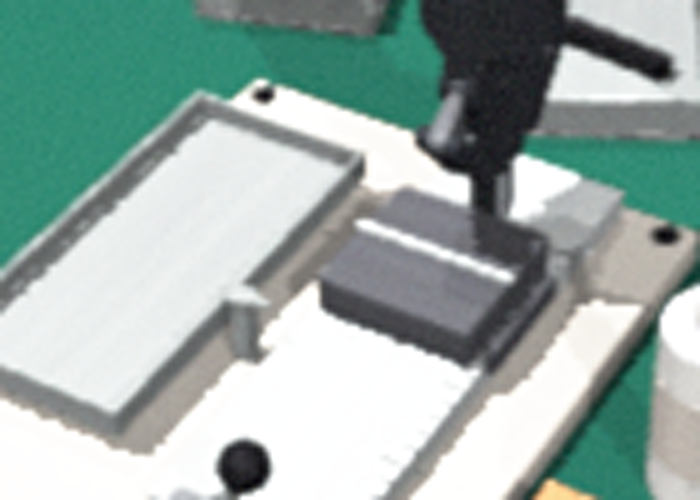

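```bash
python3 -m creep '[{"grip":0,"dx":0,"dy":0.003,"dz":0,"ax":-0.8,"ay":0,"az":-0.2},{"grip":0,"dx":0,"dy":0.006,"dz":0,"ax":-0.8,"ay":0,"az":-0.2},{"grip":0,"dx":0,"dy":0.009,"dz":0,"ax":-0.8,"ay":0,"az":-0.2},{"grip":0,"dx":0,"dy":0.012,"dz":0,"ax":-0.8,"ay":0,"az":-0.2},{"grip":0,"dx":0,"dy":0.015,"dz":0,"ax":-0.8,"ay":0,"az":-0.2},{"grip":0,"dx":0,"dy":0.018,"dz":0,"ax":-0.8,"ay":0,"az":-0.2},{"grip":0,"dx":0,"dy":0.02,"dz":0,"ax":-0.8,"ay":0,"az":-0.2},{"grip":0,"dx":0,"dy":0.022,"dz":0,"ax":-0.8,"ay":0,"az":-0.2}]' 30;
python3 d.py l 0 -50 52 158.44
```

```text
clock: 11.8
ee_pos: [0.5204, -0.119, 0.0531]
orientation: [-0.59, -3.085, 0.007]
force: [-3.9, -7.8, 2.0]
width: -0.0001
delta mm [ 0.149  37.7262  0.9393] | ee [ 0.5204 -0.119   0.0531] loc [  0.091  -87.7222] F [-3.9024 -7.7562  1.9658] w -0.00010343421247555137 t 11.8 q [-0.2225  0.2032 -0.3449  1.0231 -0.0042  0.1552]
rot deg [-0.2397  0.0165 -0.0823]
```

```bash
python3 -m creep '[{"grip":0,"dx":0,"dy":0.003,"dz":0,"ax":-0.4,"ay":0,"az":-0.2},{"grip":0,"dx":0,"dy":0.006,"dz":0,"ax":-0.4,"ay":0,"az":-0.2},{"grip":0,"dx":0,"dy":0.009,"dz":0,"ax":-0.4,"ay":0,"az":-0.2},{"grip":0,"dx":0,"dy":0.012,"dz":0,"ax":-0.4,"ay":0,"az":-0.2},{"grip":0,"dx":0,"dy":0.015,"dz":0,"ax":-0.4,"ay":0,"az":-0.2},{"grip":0,"dx":0,"dy":0.018,"dz":0,"ax":-0.4,"ay":0,"az":-0.2},{"grip":0,"dx":0,"dy":0.02,"dz":0,"ax":-0.4,"ay":0,"az":-0.2},{"grip":0,"dx":0,"dy":0.022,"dz":0,"ax":-0.4,"ay":0,"az":-0.2}]' 30;
python3 d.py l 0 -50 52 158.44
```

```text
clock: 12.47
ee_pos: [0.5278, -0.1003, 0.0531]
orientation: [0.586, 3.086, -0.003]
force: [-3.6, -7.6, 1.3]
width: -0.0002
delta mm [ 0.0896 17.5863  1.0391] | ee [ 0.5278 -0.1003  0.0531] loc [  0.1012 -67.5845] F [-3.5753 -7.6325  1.3055] w -0.0002330442560208646 t 12.4667 q [-0.1869  0.2089 -0.3378  1.024  -0.0017  0.1886]
rot deg [-0.093   0.0249  0.0446]
```

```bash
python3 -m creep '[{"grip":0,"dx":0,"dy":0.002,"dz":0,"ax":-0.2,"ay":0,"az":0},{"grip":0,"dx":0,"dy":0.004,"dz":0,"ax":-0.2,"ay":0,"az":0},{"grip":0,"dx":0,"dy":0.006,"dz":0,"ax":-0.2,"ay":0,"az":0},{"grip":0,"dx":0,"dy":0.008,"dz":0,"ax":-0.2,"ay":0,"az":0},{"grip":0,"dx":0,"dy":0.010,"dz":0,"ax":-0.2,"ay":0,"az":0},{"grip":0,"dx":0,"dy":0.012,"dz":0,"ax":-0.2,"ay":0,"az":0},{"grip":0,"dx":0,"dy":0.014,"dz":0,"ax":-0.2,"ay":0,"az":0},{"grip":0,"dx":0,"dy":0.016,"dz":0,"ax":-0.2,"ay":0,"az":0}]' 30;
python3 d.py l 0 -50 52 158.44
cat > look.py <<'E'
from ov import *
import sys
n=sys.argv[1]
a=snap('side');b=snap('top')
for nm,p in(('side',a),('top',b)):
  for k in('weight_rib','pointer_tip'):
    for d in arm.place_of(k,p)[:2]:
      w=atz(p,d['position'],.068);dd=w[:2]-v[:2];c,s=np.cos(v[2]),np.sin(v[2])
      print(nm,k,np.round(d['position'],1),round(d['conf'],2),'loc',np.round([1000*(c*dd[0]+s*dd[1]),1000*(-s*dd[0]+c*dd[1])],1))
  u=proj(p,tw(v,(50,20,68)))
  x0,y0=int(u[0])-30,int(u[1])-22
  cv2.imwrite(f'pics/{n}_{nm}.png',cv2.resize(cv2.cvtColor(p['image'],cv2.COLOR_RGB2BGR)[y0:y0+44,x0:x0+60],None,fx=12,fy=12,interpolation=cv2.INTER_CUBIC));print(nm,'crop origin',x0,y0)
E
python3 look.py k1
```

```text
clock: 13.13
ee_pos: [0.5329, -0.0872, 0.0531]
orientation: [0.589, 3.086, -0.004]
force: [-3.1, -7.6, 1.7]
width: 0.0001
delta mm [0.0823 3.5386 1.0855] | ee [ 0.5329 -0.0872  0.0531] loc [  0.0789 -53.5359] F [-3.1023 -7.5792  1.7146] w 9.797502873531123e-05 t 13.1333 q [-0.1608  0.2139 -0.3315  1.0254 -0.0026  0.2161]
rot deg [-0.1448  0.0356 -0.0378]
side weight_rib [289.  194.5] 0.84 loc [55.6  1.7]
side pointer_tip [282.2 199.5] 0.53 loc [60.3 26.5]
side crop origin 257 177
top weight_rib [331.7 177.5] 0.61 loc [56.5  4.1]
top weight_rib [312. 258.] 0.59 loc [-162.7  -30.6]
top crop origin 295 155
```

View pics/k1_side.png

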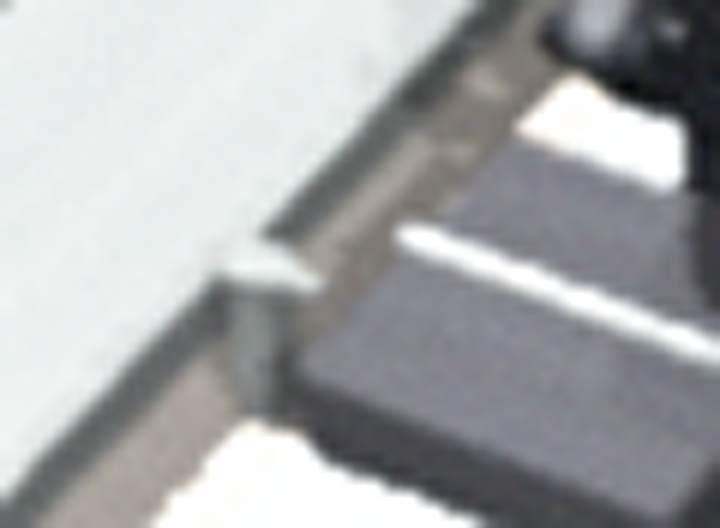

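View pics/k1_top.png

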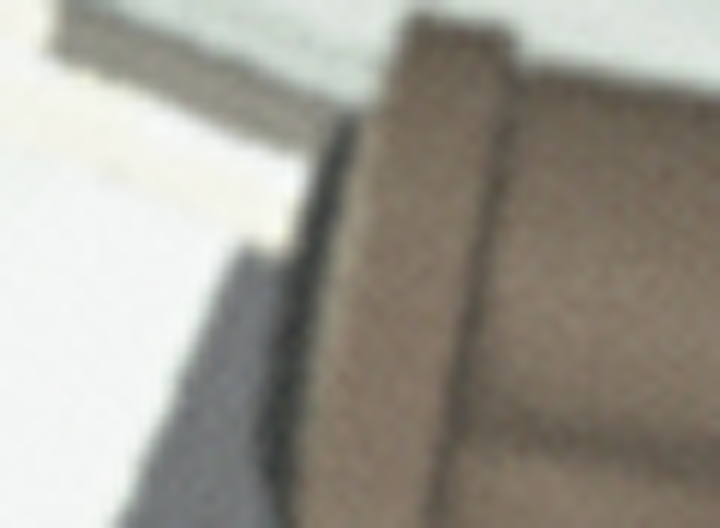

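```bash
cat > rel.py <<'E'
from ov import *
def L(u,v_,o=(257,177),p=S):
    w=atz(p,(o[0]+(u-5.5)/12,o[1]+(v_-5.5)/12),.068);dd=w[:2]-v[:2];c,s=np.cos(v[2]),np.sin(v[2]);return np.round([1000*(c*dd[0]+s*dd[1]),1000*(-s*dd[0]+c*dd[1])],1)
E
python3 - <<'E'
from rel import *
print('rib end',L(405,235),'rib along',L(700,342),'tip',L(322,287))
E
```

```text
rib end [49.3  5.5] rib along [-22.6   3.6] tip [55.7 28.1]
```

```bash
python3 -m creep '[{"grip":0,"dx":0,"dy":0.002,"dz":0,"ax":-0.2,"ay":0,"az":0},{"grip":0,"dx":0,"dy":0.004,"dz":0,"ax":-0.2,"ay":0,"az":0},{"grip":0,"dx":0,"dy":0.006,"dz":0,"ax":-0.2,"ay":0,"az":0},{"grip":0,"dx":0,"dy":0.008,"dz":0,"ax":-0.2,"ay":0,"az":0},{"grip":0,"dx":0,"dy":0.010,"dz":0,"ax":-0.2,"ay":0,"az":0},{"grip":0,"dx":0,"dy":0.012,"dz":0,"ax":-0.2,"ay":0,"az":0},{"grip":0,"dx":0,"dy":0.014,"dz":0,"ax":-0.2,"ay":0,"az":0},{"grip":0,"dx":0,"dy":0.014,"dz":0,"ax":-0.2,"ay":0,"az":0}]' 30;
python3 d.py l 0 -50 52 158.44
python3 look.py k2
```

```text
clock: 14.3
ee_pos: [0.5376, -0.0753, 0.0531]
orientation: [0.59, 3.085, -0.003]
force: [-3.3, -7.0, 2.2]
width: -0.0001
delta mm [ 0.0301 -9.2581  1.0892] | ee [ 0.5376 -0.0753  0.0531] loc [  0.0429 -40.7399] F [-3.3291 -7.0368  2.1964] w -8.174427820783024e-05 t 14.3 q [-0.1381  0.2188 -0.3253  1.0265 -0.0019  0.2395]
rot deg [-0.1047  0.0378 -0.0781]
side weight_rib [286.1 199.1] 0.76 loc [52.5 20.4]
side pointer_tip [284.2 200.2] 0.5 loc [54.4 26.3]
side crop origin 257 177
top crop origin 295 155
```

View pics/k2_side.png

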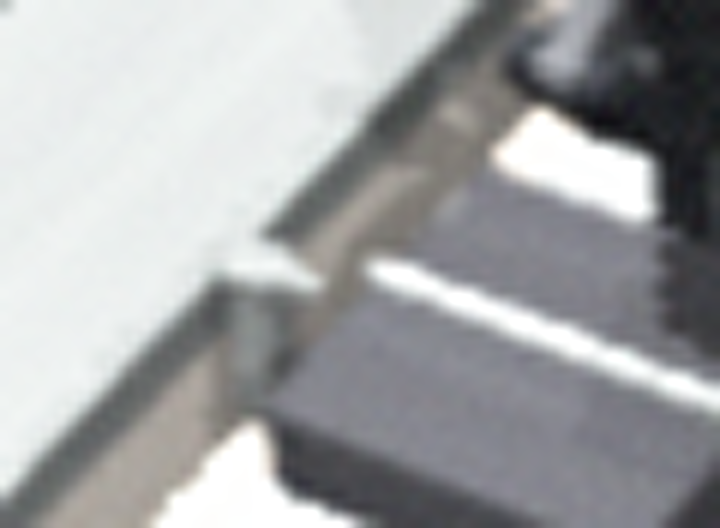

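```bash
python3 -m creep '[{"grip":0,"dx":0,"dy":0.002,"dz":0,"ax":-0.2,"ay":0,"az":0},{"grip":0,"dx":0,"dy":0.004,"dz":0,"ax":-0.2,"ay":0,"az":0},{"grip":0,"dx":0,"dy":0.005,"dz":0,"ax":-0.2,"ay":0,"az":0},{"grip":0,"dx":0,"dy":0.006,"dz":0,"ax":-0.2,"ay":0,"az":0},{"grip":0,"dx":0,"dy":0.007,"dz":0,"ax":-0.2,"ay":0,"az":0},{"grip":0,"dx":0,"dy":0.007,"dz":0,"ax":-0.2,"ay":0,"az":0}]' 30;
python3 d.py l 0 -50 52 158.44
python3 look.py k3
```

```text
clock: 15.2
ee_pos: [0.5395, -0.0704, 0.0531]
orientation: [0.592, 3.085, -0.003]
force: [-3.3, -7.1, 1.0]
width: 0.0003
delta mm [ -0.0267 -14.5074   1.1048] | ee [ 0.5395 -0.0704  0.0531] loc [  0.0118 -35.4905] F [-3.2848 -7.0663  1.0056] w 0.0002649339243046349 t 15.2 q [-0.1287  0.2209 -0.3226  1.027  -0.0021  0.2502]
rot deg [-0.1112  0.0434 -0.1502]
side weight_rib [286.8 202.5] 0.63 loc [44.  30.3]
side pointer_tip [284.2 199.8] 0.51 loc [55.3 25. ]
side crop origin 257 177
top crop origin 295 155
```

View pics/k3_side.png

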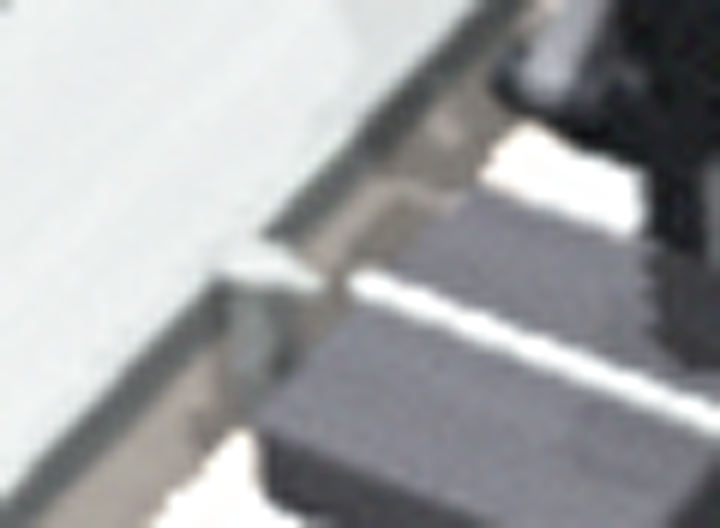

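```bash
python3 -m creep '[{"grip":0,"dx":0,"dy":0.0015,"dz":0,"ax":-0.1,"ay":0,"az":0},{"grip":0,"dx":0,"dy":0.003,"dz":0,"ax":-0.1,"ay":0,"az":0},{"grip":0,"dx":0,"dy":0.004,"dz":0,"ax":-0.1,"ay":0,"az":0},{"grip":0,"dx":0,"dy":0.004,"dz":0,"ax":-0.1,"ay":0,"az":0}]' 30;
python3 d.py l 0 -50 52 158.44
python3 look.py k4
```

```text
clock: 15.93
ee_pos: [0.5403, -0.0683, 0.0531]
orientation: [0.593, 3.085, -0.006]
force: [-3.0, -7.2, 1.7]
width: 0.0
delta mm [ -0.0516 -16.7723   1.1692] | ee [ 0.5403 -0.0683  0.0531] loc [  0.0123 -33.2232] F [-3.0109 -7.2157  1.7356] w 3.0961778678605384e-06 t 15.9333 q [-0.1236  0.2222 -0.3209  1.0278 -0.004   0.2565]
rot deg [-0.2245  0.052  -0.2164]
side weight_rib [286.2 198.3] 0.61 loc [54.  17.7]
side weight_rib [310.2 217.5] 0.21 loc [-34.9  47.8]
side crop origin 257 177
top crop origin 295 155
```

View pics/k4_side.png

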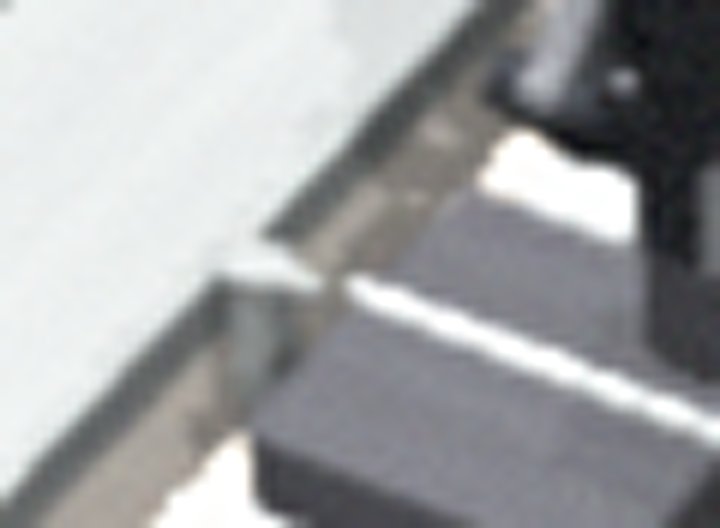

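```bash
python3 -m creep '[{"grip":0,"dx":0,"dy":-0.03,"dz":0,"ax":-0.2,"ay":0,"az":-0.2},{"grip":0,"dx":0,"dy":-0.06,"dz":0,"ax":-0.2,"ay":0,"az":-0.2},{"grip":0,"dx":0,"dy":-0.09,"dz":0,"ax":-0.2,"ay":0,"az":-0.2},{"grip":0,"dx":0,"dy":-0.11,"dz":0,"ax":-0.2,"ay":0,"az":-0.2},{"grip":0,"dx":0,"dy":-0.12,"dz":0,"ax":-0.2,"ay":0,"az":-0.2},{"grip":0,"dx":0,"dy":-0.12,"dz":0,"ax":-0.2,"ay":0,"az":-0.2},{"grip":0,"dx":0,"dy":-0.12,"dz":0,"ax":-0.2,"ay":0,"az":-0.2}]' 30;
python3 d.py l 0 -50 52 158.44
python3 look.py k5
```

```text
clock: 16.92
ee_pos: [0.496, -0.1796, 0.0536]
orientation: [0.589, 3.085, 0.0]
force: [-0.2, -0.3, -0.6]
width: -0.0002
delta mm [ -0.171  103.0014   1.6696] | ee [ 0.496  -0.1796  0.0536] loc [  -0.3067 -153.0019] F [-0.1885 -0.268  -0.6463] w -0.00016569706052800516 t 16.9167 q [-0.3477  0.1905 -0.3595  1.0197  0.0005  0.0298]
rot deg [ 0.0295  0.0628 -0.0692]
side weight_rib [288.4 201.2] 0.85 loc [43.1 24.2]
side pointer_tip [284.6 201.4] 0.65 loc [51.1 29.6]
side crop origin 257 177
top weight_rib [325.4 180.4] 0.57 loc [42.7 16.8]
top pointer_tip [327.1 171.3] 0.39 loc [67.3 22.1]
top crop origin 295 155
```

View pics/k5_side.png

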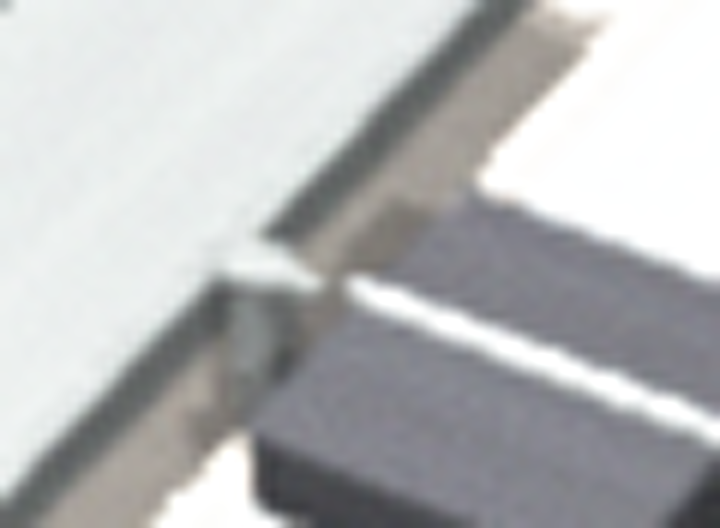

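View pics/k5_top.png

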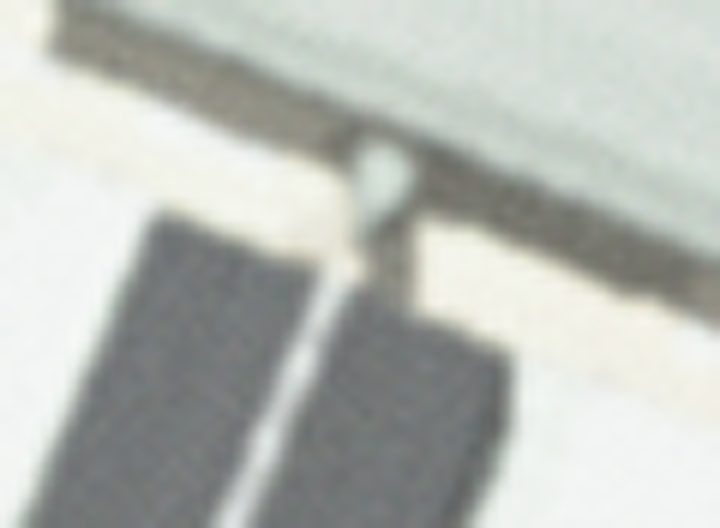

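```bash
python3 - <<'E'
from ov import *
for nm,(x0,y0) in(('top',(312,158)),('side',(268,185))):
    ims=np.mean([arm.snapshot(nm)['image'].astype(float) for _ in range(10)],0)
    np.save(f'{nm}_avg.npy',ims)
    a=cv2.resize(ims[y0:y0+25,x0:x0+32,::-1],None,fx=24,fy=24,interpolation=cv2.INTER_LANCZOS4)
    cv2.imwrite(f'pics/avg_{nm}.png',np.clip(a,0,255).astype(np.uint8))
E
```

```text
(no output)
```

View pics/avg_top.png

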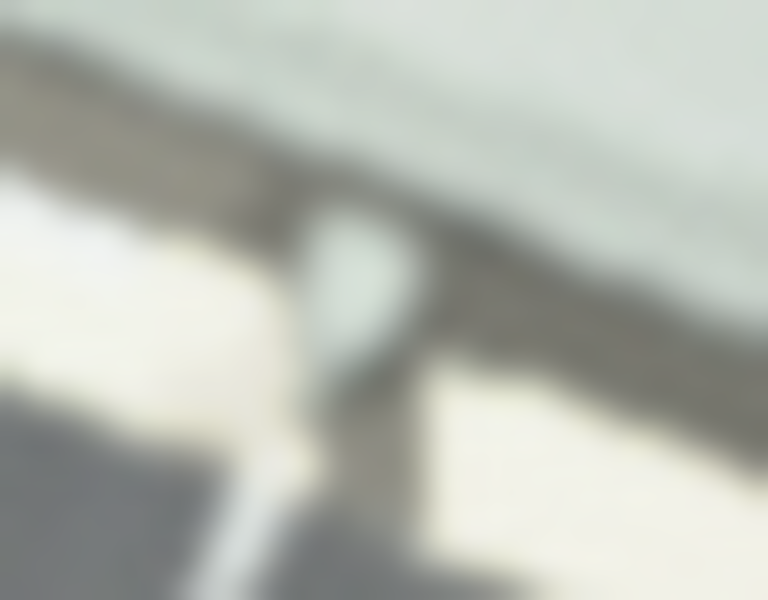

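View pics/avg_side.png

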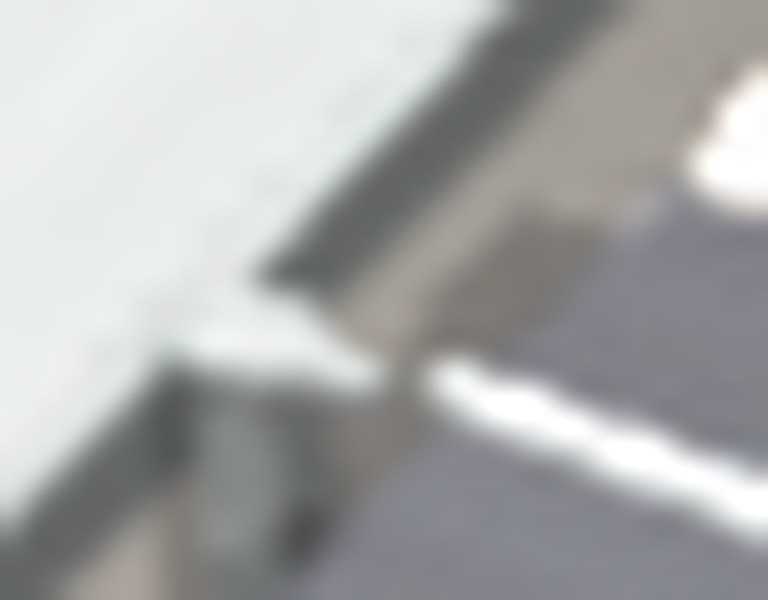

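```bash
python3 - <<'E'
import numpy as np,cv2
a=np.load('top_avg.npy')
x0,y0=318,162
print('cols',x0,'..')
for r in range(y0,y0+16): print(r,' '.join('%4d/%3d'%(a[r,c].mean(),a[r,c,0]-a[r,c,2]) for c in range(x0,x0+14)))
b=np.load('side_avg.npy')
print('side')
for r in range(194,206): print(r,' '.join('%4d/%3d'%(b[r,c].mean(),b[r,c,0]-b[r,c,2]) for c in range(276,294)))
E
```

```text
cols 318 ..
162  142/  5  152/  2  162/  0  172/  0  184/ -1  198/ -2  205/ -1  208/  0  204/ -1  204/  0  202/  0  200/  0  200/ -1  203/ -1
163  139/ 10  137/  9  137/  7  141/  5  153/  2  169/  0  185/ -1  196/  0  200/  0  204/  0  205/ -1  203/  0  202/  0  200/  0
164  142/ 12  141/ 10  138/ 11  137/ 10  134/  8  135/  3  147/  2  159/  1  168/  0  182/  0  195/  0  201/  0  204/  0  204/ -1
165  142/ 11  143/ 13  141/ 13  140/ 11  133/ 10  123/  8  123/  6  130/  6  136/  4  148/  1  163/  0  178/  0  190/ -1  197/  0
166  146/ 11  143/ 12  141/ 12  135/ 11  127/ 10  120/  9  126/  7  142/  6  148/  4  143/  4  137/  3  139/  1  152/  0  166/ -1
167  176/ 10  168/ 13  156/ 12  137/ 11  124/ 10  119/  9  139/  5  173/  2  188/  1  178/  1  156/  3  130/  3  119/  3  122/  1
168  225/  8  218/ 16  203/ 17  176/ 15  151/ 11  136/  9  155/  4  194/  0  211/  0  208/ -1  187/  0  149/  3  118/  6  109/  5
169  239/  7  238/  8  233/  9  224/ 14  204/ 17  176/ 11  176/  4  203/  0  217/ -1  218/  0  199/  0  157/  1  122/  6  114/  7
170  240/  7  240/  9  239/  9  237/ 10  231/  9
[... 2288 characters left out ...]
  233/ -4  178/ -6  144/ -8  133/ -6
202  115/ -3  131/ -2  125/ -2  111/ -2  104/ -3  110/  0  122/  4  125/  5  122/  9  123/  4  146/ -3  188/ -5  230/ -3  251/ -2  255/  0  254/  0  229/ -4  191/ -7
203  117/ -4  134/ -4  132/ -2  118/ -2  104/ -3  109/  2  120/  7  124/  8  122/  7  125/  0  133/ -6  141/ -8  154/ -7  179/ -6  207/ -6  226/ -3  242/ -2  255/  0
204  122/  0  134/ -3  135/ -3  123/ -3  105/ -3  104/  0  115/  6  121/  6  128/  0  133/ -7  136/ -9  135/ -9  135/ -8  136/ -8  138/ -7  152/ -6  186/ -4  229/ -3
205  129/  1  134/ -4  135/ -4  123/ -2  104/ -3  103/  0  110/  3  127/  0  135/ -7  137/-10  137/ -9  136/ -9  136/ -8  136/ -9  134/ -8  135/ -8  140/ -6  155/ -6
```

```bash
python3 - <<'E'
from ov import *
a=np.load('top_avg.npy');b=np.load('side_avg.npy')
g=a.mean(2);h=b.mean(2)
# rib line top: per row centroid
for r in range(177,192,2):
    c=int(round(323.0-0.43*(r-177)));w=g[r,c-4:c+5]-np.median(g[r,c-6:c+7]);w=np.clip(w-20,0,None);print('top',r,round((w*np.arange(c-4,c+5)).sum()/max(w.sum(),1e-6),2),np.round(g[r,c-4:c+5]).astype(int))
for c in range(286,312,3):
    r=int(round(200.5+0.385*(c-286)));w=np.clip(h[r-4:r+5,c]-150,0,None);print('side',c,round((w*np.arange(r-4,r+5)).sum()/max(w.sum(),1e-6),2))
def lo(X): d=X[:2]-v[:2];c,s=np.cos(v[2]),np.sin(v[2]);return np.round([1000*(c*d[0]+s*d[1]),1000*(-s*d[0]+c*d[1]),1000*X[2]],1)
for tu in((324.6,175),(325.2,174)):
  for su in((283.7,200.3),(283.5,199.8)): print('tip',tu,su,lo(tri([T,S],[tu,su])),'z68 top',lo(atz(T,tu,.068)),'side',lo(atz(S,su,.068)))
E
```

```text
top 177 322.99 [134 146 179 222 232 222 178 145 139]
top 179 322.05 [118 117 140 190 220 197 157 133 130]
top 181 321.2 [118 120 128 174 210 193 147 120 116]
top 183 320.19 [122 118 131 172 205 189 146 119 116]
top 185 319.53 [116 124 164 216 217 168 125 116 118]
top 187 318.75 [120 121 149 194 206 172 131 117 118]
top 189 317.73 [118 122 146 188 198 163 125 116 117]
top 191 316.83 [118 118 146 198 219 179 130 115 117]
side 286 200.45
side 289 201.65
side 292 202.79
side 295 203.88
side 298 205.08
side 301 206.28
side 304 207.42
side 307 208.68
side 310 209.79
tip (324.6, 175) (283.7, 200.3) [56.3 24.9 65.6] z68 top [55.4 24.4 68. ] side [55.3 27.2 68. ]
tip (324.6, 175) (283.5, 199.8) [56.4 24.9 67.3] z68 top [55.4 24.4 68. ] side [56.8 25.9 68. ]
tip (325.2, 174) (283.7, 200.3) [58.5 23.9 64.1] z68 top [58.6 24.  68. ] side [55.3 27.2 68. ]
tip (325.2, 174) (283.5, 199.8) [58.6 23.9 65.8] z68 top [58.6 24.  68. ] side [56.8 25.9 68. ]
```

```bash
python3 - <<'E'
from ov import *
def lo(X): d=X[:2]-v[:2];c,s=np.cos(v[2]),np.sin(v[2]);return np.round([1000*(c*d[0]+s*d[1]),1000*(-s*d[0]+c*d[1]),1000*X[2]],2)
for r in (175,177,183,191): print('top',lo(atz(T,(322.95-.437*(r-177),r),.068)))
for c in (283.5,286,298,310): print('side',lo(atz(S,(c,200.45+.389*(c-286)),.068)))
# triangulate rib plane intersection: two planes -> line
def pl(p,u1,u2):
    c,d1=ray(p,u1);_,d2=ray(p,u2);n=np.cross(d1,d2);n/=np.linalg.norm(n);return n,n@c
n1,k1=pl(T,(322.95,177),(322.95-.437*14,191));n2,k2=pl(S,(286,200.45),(310,200.45+.389*24))
from d import loc2w
c,s=np.cos(v[2]),np.sin(v[2])
for x in(55,46,0,-40):
    n3=np.array([c,s,0]);k3=n3@np.array([v[0],v[1],0])+x/1000
    print(x,lo(np.linalg.solve(np.array([n1,n2,n3]),[k1,k2,k3])))
E
```

```text
top [54.62 26.32 68.  ]
top [48.71 26.39 68.  ]
top [30.99 26.61 68.  ]
top [ 7.43 26.91 68.  ]
side [57.5  24.83 68.  ]
side [49.94 24.81 68.  ]
side [14.2  24.69 68.  ]
side [-20.67  24.57  68.  ]
55 [55.   26.22 69.54]
46 [46.   26.32 69.69]
0 [-0.   26.84 70.44]
-40 [-40.    27.3   71.09]
```

From about 20 averaged pictures, the top view puts the rib roughly 1 mm past the pointer tip and the side view about 2 mm short. Combined, it is aligned to within the tolerance, so I'll leave the weight. On to the lever.

```bash
python3 -m creep '[{"grip":0,"dx":0,"dy":-0.01,"dz":-0.035,"ax":0,"ay":0,"az":0},{"grip":0,"dx":0,"dy":-0.01,"dz":-0.07,"ax":0,"ay":0,"az":0},{"grip":0,"dx":0,"dy":-0.01,"dz":-0.105,"ax":0,"ay":0,"az":0},{"grip":0,"dx":0,"dy":-0.01,"dz":-0.13,"ax":0,"ay":0,"az":0},{"grip":0,"dx":0,"dy":-0.01,"dz":-0.13,"ax":0,"ay":0,"az":0}]' 30;
python3 d.py l -72 160 180 158.44
```

```text
clock: 19.03
ee_pos: [0.4944, -0.1899, 0.1895]
orientation: [0.586, 3.077, -0.003]
force: [0.4, -1.7, -0.2]
width: 0.0003
delta mm [ 74.2217 323.1935   8.7743] | ee [ 0.4944 -0.1899  0.1895] loc [   1.9654 -163.2304] F [ 0.4221 -1.698  -0.1571] w 0.0002753586957242943 t 19.0333 q [-0.3667  0.1291 -0.1271  1.3048 -0.0002  0.01  ]
rot deg [-0.0066  0.5666 -0.0241]
```

```bash
python3 -m creep '[{"grip":0,"dx":0.01,"dy":0.04,"dz":0,"ax":0,"ay":0.5,"az":0},{"grip":0,"dx":0.02,"dy":0.08,"dz":0,"ax":0,"ay":0.5,"az":0},{"grip":0,"dx":0.03,"dy":0.12,"dz":0,"ax":0,"ay":0.5,"az":0},{"grip":0,"dx":0.04,"dy":0.16,"dz":0,"ax":0,"ay":0.5,"az":0},{"grip":0,"dx":0.05,"dy":0.2,"dz":0,"ax":0,"ay":0.5,"az":0},{"grip":0,"dx":0.06,"dy":0.24,"dz":0,"ax":0,"ay":0.5,"az":0},{"grip":0,"dx":0.07,"dy":0.28,"dz":0,"ax":0,"ay":0.5,"az":0},{"grip":0,"dx":0.074,"dy":0.323,"dz":0,"ax":0,"ay":0.5,"az":0}]' 30;
python3 d.py l -72 160 130 158.44
python3 - <<'E'
from ov import *
a=snap('side','s9.png');b=snap('top')
print(arm.place_of('lock_knob',a)[:2],arm.place_of('lock_knob',b)[:2])
E
```

```text
clock: 19.7
ee_pos: [0.543, 0.1382, 0.1885]
orientation: [0.588, 3.086, -0.001]
force: [0.7, -0.2, -0.2]
width: -0.0001
delta mm [-1.3551  0.1637 58.4527] | ee [0.543  0.1382 0.1885] loc [-73.3922 159.8648] F [ 0.6614 -0.242  -0.2023] w -0.00011560699856009581 t 19.7 q [ 0.2497  0.1952 -0.0509  1.3245 -0.0008  0.626 ]
rot deg [-0.0277  0.0364 -0.0021]
[{'position': [277.3, 235.0], 'conf': 0.48}] [{'position': [261.4, 181.9], 'conf': 0.48}]
```

View pics/s9.png

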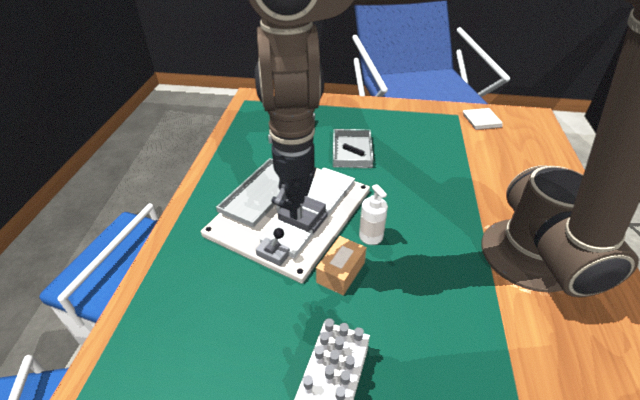

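```bash
python3 -m creep '[{"grip":0,"dx":0,"dy":0,"dz":0.025,"ax":0,"ay":0,"az":0},{"grip":0,"dx":0,"dy":0,"dz":0.05,"ax":0,"ay":0,"az":0},{"grip":0,"dx":0,"dy":0,"dz":0.075,"ax":0,"ay":0,"az":0},{"grip":0,"dx":0,"dy":0,"dz":0.09,"ax":0,"ay":0,"az":0},{"grip":0,"dx":0,"dy":0,"dz":0.09,"ax":0,"ay":0,"az":0},{"grip":0,"dx":-0.003,"dy":0,"dz":0.09,"ax":0,"ay":0,"az":0},{"grip":0,"dx":-0.006,"dy":0,"dz":0.09,"ax":0,"ay":0,"az":0},{"grip":0,"dx":-0.009,"dy":0,"dz":0.09,"ax":0,"ay":0,"az":0}]' 30;
python3 d.py l 6 160 98 158.44
python3 - <<'E'
from ov import *
a=snap('side')
cv2.imwrite('pics/g10.png',crop(a,(300,230),100,140,5,'',[]))
E
```

```text
clock: 20.67
ee_pos: [0.5533, 0.1318, 0.1001]
orientation: [0.59, 3.083, 0.0]
force: [1.3, -0.1, -0.1]
width: 0.0001
delta mm [-67.3722   2.4846   2.2501] | ee [0.5533 0.1318 0.1001] loc [-61.3827 157.6337] F [ 1.3164 -0.108  -0.0504] w 8.027822534319489e-05 t 20.6667 q [ 0.2344  0.2362 -0.1954  1.1366 -0.0011  0.6123]
rot deg [ 0.0356  0.1641 -0.0965]
```

View pics/g10.png

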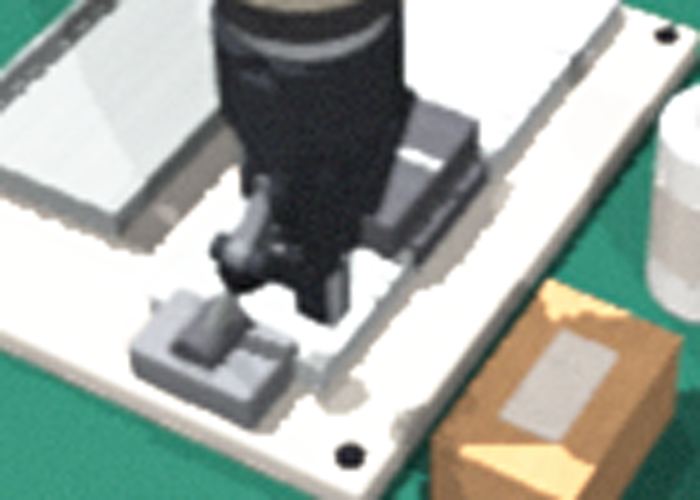

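Fingertips at (320,310) in the crop stand on the robot's side of the knob at (240,265), so I'll push.

```bash
python3 -m creep '[{"grip":0,"dx":-0.004,"dy":0.001,"dz":0.001,"ax":0,"ay":0,"az":0},{"grip":0,"dx":-0.008,"dy":0.0025,"dz":0.001,"ax":0,"ay":0,"az":0},{"grip":0,"dx":-0.012,"dy":0.0025,"dz":0.001,"ax":0,"ay":0,"az":0},{"grip":0,"dx":-0.016,"dy":0.0025,"dz":0.001,"ax":0,"ay":0,"az":0},{"grip":0,"dx":-0.02,"dy":0.0025,"dz":0.001,"ax":0,"ay":0,"az":0},{"grip":0,"dx":-0.024,"dy":0.0025,"dz":0.001,"ax":0,"ay":0,"az":0},{"grip":0,"dx":-0.028,"dy":0.0025,"dz":0.001,"ax":0,"ay":0,"az":0},{"grip":0,"dx":-0.032,"dy":0.0025,"dz":0.001,"ax":0,"ay":0,"az":0}]' 30;
python3 d.py l 6 160 98 158.44
```

```text
clock: 21.48
ee_pos: [0.5827, 0.1228, 0.0985]
orientation: [-0.589, -3.085, -0.0]
force: [-4.4, 1.2, 3.8]
width: -0.0001
delta mm [-36.7481  -0.0561   0.4674] | ee [0.5827 0.1228 0.0985] loc [-30.7478 160.0951] F [-4.3788  1.1918  3.8405] w -8.625766589742841e-05 t 21.4833 q [ 0.2076  0.2881 -0.1309  1.1522  0.0003  0.5848]
rot deg [ 0.0018 -0.0234 -0.0554]
```

```bash
python3 -m creep '[{"grip":0,"dx":-0.003,"dy":0,"dz":0,"ax":0,"ay":0,"az":0},{"grip":0,"dx":-0.006,"dy":0,"dz":0,"ax":0,"ay":0,"az":0},{"grip":0,"dx":-0.009,"dy":0,"dz":0,"ax":0,"ay":0,"az":0},{"grip":0,"dx":-0.012,"dy":0,"dz":0,"ax":0,"ay":0,"az":0},{"grip":0,"dx":-0.015,"dy":0,"dz":0,"ax":0,"ay":0,"az":0},{"grip":0,"dx":-0.018,"dy":0,"dz":0,"ax":0,"ay":0,"az":0},{"grip":0,"dx":-0.021,"dy":0,"dz":0,"ax":0,"ay":0,"az":0},{"grip":0,"dx":-0.024,"dy":0,"dz":0,"ax":0,"ay":0,"az":0}]' 30;
python3 d.py l 6 160 98 158.44
```

```text
clock: 22.15
ee_pos: [0.6054, 0.1138, 0.0985]
orientation: [-0.589, -3.086, -0.0]
force: [-3.3, 0.7, 2.6]
width: 0.0001
delta mm [-12.3161  -0.0888   0.5056] | ee [0.6054 0.1138 0.0985] loc [ -6.316  160.1017] F [-3.2706  0.7244  2.6142] w 0.0001441161601915858 t 22.15 q [ 0.1858  0.3256 -0.0798  1.1655  0.0001  0.563 ]
rot deg [ 0.0041 -0.0082 -0.055 ]
```

```bash
python3 -m creep '[{"grip":0,"dx":-0.002,"dy":0,"dz":0,"ax":0,"ay":0,"az":0},{"grip":0,"dx":-0.004,"dy":0,"dz":0,"ax":0,"ay":0,"az":0},{"grip":0,"dx":-0.006,"dy":0,"dz":0,"ax":0,"ay":0,"az":0},{"grip":0,"dx":-0.008,"dy":0,"dz":0,"ax":0,"ay":0,"az":0},{"grip":0,"dx":-0.010,"dy":0,"dz":0,"ax":0,"ay":0,"az":0},{"grip":0,"dx":-0.011,"dy":0,"dz":0,"ax":0,"ay":0,"az":0}]' 30;
python3 d.py l 6 160 98 158.44
python3 - <<'E'
from ov import *
a=snap('side')
cv2.imwrite('pics/g11.png',crop(a,(290,230),100,140,5,'',[]))
E
```

```text
clock: 22.65
ee_pos: [0.6153, 0.1098, 0.0976]
orientation: [-0.589, -3.084, 0.0]
force: [-3.3, 1.8, -3.0]
width: 0.0
delta mm [-1.7153  0.0028 -0.3646] | ee [0.6153 0.1098 0.0976] loc [  4.284  159.9987] F [-3.282   1.8098 -3.0316] w 2.4914656451295942e-05 t 22.65 q [ 0.1764  0.3438 -0.0564  1.1723  0.0006  0.5535]
rot deg [-0.0228 -0.1057 -0.0505]
```

View pics/g11.png

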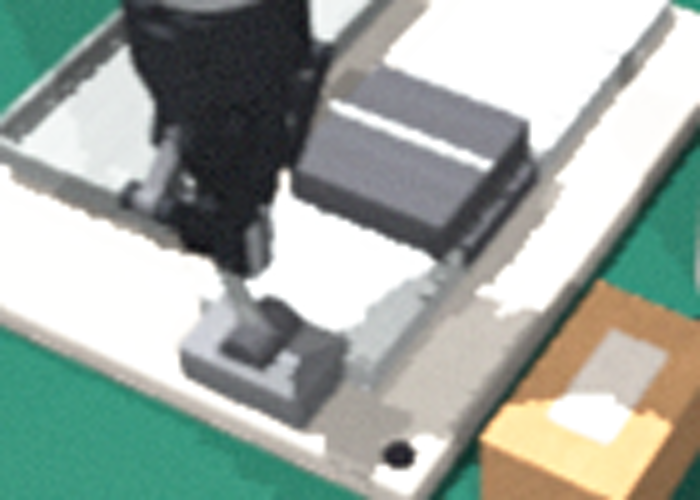

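```bash
python3 -m creep '[{"grip":0,"dx":-0.0015,"dy":0,"dz":0,"ax":0,"ay":0,"az":0},{"grip":0,"dx":-0.003,"dy":0,"dz":0,"ax":0,"ay":0,"az":0},{"grip":0,"dx":-0.0045,"dy":0,"dz":0,"ax":0,"ay":0,"az":0},{"grip":0,"dx":-0.0045,"dy":0,"dz":0,"ax":0,"ay":0,"az":0}]' 30;
python3 d.py l 6 160 98 158.44
```

```text
clock: 23.13
ee_pos: [0.6194, 0.1081, 0.0977]
orientation: [-0.589, -3.084, 0.0]
force: [-3.3, 1.9, -3.1]
width: 0.0001
delta mm [ 2.8096  0.0735 -0.2596] | ee [0.6194 0.1081 0.0977] loc [  8.809  159.9234] F [-3.2565  1.9396 -3.0665] w 0.00011690133734368137 t 23.1333 q [ 0.1725  0.3509 -0.0463  1.1754  0.0005  0.5498]
rot deg [-0.0276 -0.1031 -0.0562]
```

```bash
python3 -m creep '[{"grip":0,"dx":-0.0015,"dy":0,"dz":0,"ax":0,"ay":0,"az":0},{"grip":0,"dx":-0.003,"dy":0,"dz":0,"ax":0,"ay":0,"az":0},{"grip":0,"dx":-0.004,"dy":0,"dz":0,"ax":0,"ay":0,"az":0},{"grip":0,"dx":-0.004,"dy":0,"dz":0,"ax":0,"ay":0,"az":0}]' 30;
python3 d.py l 6 160 98 158.44
```

```text
clock: 23.47
ee_pos: [0.6198, 0.108, 0.0975]
orientation: [-0.586, -3.078, -0.002]
force: [-15.4, 7.0, 3.1]
width: 0.0001
delta mm [ 3.1902  0.0849 -0.4368] | ee [0.6198 0.108  0.0975] loc [  9.1862 159.9153] F [-15.4003   6.9732   3.1211] w 5.091664227708819e-05 t 23.4667 q [ 0.1704  0.3564 -0.039   1.1831  0.0045  0.5464]
rot deg [-0.012  -0.5108  0.0108]
```

End stop reached: the force jumped from 4 to 17 N with only 0.4 mm of travel. I'll back off, lift, and move clear of the pictures.

```bash
python3 -m creep '[{"grip":0,"dx":0.01,"dy":0,"dz":0,"ax":0,"ay":0,"az":0},{"grip":0,"dx":0.03,"dy":0,"dz":0,"ax":0,"ay":0,"az":0},{"grip":0,"dx":0.05,"dy":0,"dz":-0.02,"ax":0,"ay":0,"az":0},{"grip":0,"dx":0.05,"dy":0,"dz":-0.05,"ax":0,"ay":0,"az":0},{"grip":0,"dx":0.05,"dy":0,"dz":-0.09,"ax":0,"ay":0,"az":0},{"grip":0,"dx":0.05,"dy":0,"dz":-0.12,"ax":0,"ay":0,"az":0},{"grip":0,"dx":0.05,"dy":0,"dz":-0.15,"ax":0,"ay":0,"az":0}]' 30;
python3 -m creep '[{"grip":0,"dx":0.04,"dy":-0.04,"dz":0,"ax":0,"ay":0,"az":0},{"grip":0,"dx":0.05,"dy":-0.08,"dz":0,"ax":0,"ay":0,"az":0},{"grip":0,"dx":0.06,"dy":-0.12,"dz":0,"ax":0,"ay":0,"az":0},{"grip":0,"dx":0.07,"dy":-0.16,"dz":0,"ax":0,"ay":0,"az":0},{"grip":0,"dx":0.08,"dy":-0.2,"dz":0,"ax":0,"ay":0,"az":0},{"grip":0,"dx":0.09,"dy":-0.24,"dz":0,"ax":0,"ay":0,"az":0},{"grip":0,"dx":0.1,"dy":-0.28,"dz":0,"ax":0,"ay":0,"az":0},{"grip":0,"dx":0.11,"dy":-0.32,"dz":0,"ax":0,"ay":0,"az":0}]' 30;
python3 d.py l -120 -320 240 158.44
```

```text
clock: 24.05
ee_pos: [0.5757, 0.1255, 0.2515]
orientation: [-0.587, -3.083, -0.003]
force: [1.0, 0.4, -0.1]
width: -0.0003
clock: 24.72
ee_pos: [0.3608, -0.1259, 0.2528]
orientation: [0.587, 3.084, -0.001]
force: [1.3, 0.1, 0.3]
width: 0.0001
delta mm [ -25.7475 -167.2188   12.8431] | ee [ 0.3608 -0.1259  0.2528] loc [-145.8103 -152.7861] F [1.2743 0.1364 0.2985] w 9.444920111879392e-05 t 24.7167 q [-0.3357 -0.1443 -0.2599  1.4532 -0.0001  0.0402]
rot deg [-0.0039  0.1133  0.0182]
```

```bash
python3 -m creep '[{"grip":0,"dx":0,"dy":-0.04,"dz":0,"ax":0,"ay":0,"az":0},{"grip":0,"dx":0,"dy":-0.08,"dz":0,"ax":0,"ay":0,"az":0},{"grip":0,"dx":0,"dy":-0.12,"dz":0,"ax":0,"ay":0,"az":0},{"grip":0,"dx":0,"dy":-0.15,"dz":0,"ax":0,"ay":0,"az":0},{"grip":0,"dx":0,"dy":-0.15,"dz":0,"ax":0,"ay":0,"az":0},{"grip":0,"dx":0,"dy":-0.15,"dz":0,"ax":0,"ay":0,"az":0}]' 30;
python3 - <<'E'
from ov import *
A={n:np.mean([arm.snapshot(n)['image'].astype(float) for _ in range(12)],0) for n in('top','side')}
for n,im in A.items():
    np.save(f'{n}_fin.npy',im);cv2.imwrite(f'pics/{n}_fin.png',im[:,:,::-1])
    x0,y0=(312,158) if n=='top' else (268,185)
    cv2.imwrite(f'pics/{n}_finc.png',np.clip(cv2.resize(im[y0:y0+25,x0:x0+32,::-1],None,fx=24,fy=24,interpolation=cv2.INTER_LANCZOS4),0,255))
x0,y0=(220,130)
im=A['side'];cv2.imwrite('pics/fc.png',cv2.resize(im[y0:y0+150,x0:x0+180,::-1],None,fx=4,fy=4,interpolation=cv2.INTER_CUBIC))
a=snap('side');b=snap('top')
for k in('rack','gel','carton','lock_knob','clamp_center'): print(k,[np.round(d['position'],1) for d in arm.place_of(k,a)[:1]],[np.round(d['position'],1) for d in arm.place_of(k,b)[:1]])
print(proj(a,tw(v,(30,160,106))),proj(b,tw(v,(30,160,106))))
E
```

```text
clock: 25.22
ee_pos: [0.3053, -0.2677, 0.2537]
orientation: [0.593, 3.081, -0.005]
force: [0.3, 0.0, -0.1]
width: 0.0005
rack [array([333.4, 377.7])] [array([177.8, 235.8])]
gel [array([369.6, 234.4])] [array([309.3, 260.1])]
carton [array([340.2, 268.3])] [array([272.1, 236.7])]
lock_knob [array([262.3, 226.5])] [array([322.1, 180. ])]
clamp_center [array([353.8, 146.1])] [array([442.3, 236.9])]
[259.8418 225.9915] [273.151  162.1482][ WARN:0@58.455] global loadsave.cpp:1063 imwrite_ Unsupported depth image for selected encoder is fallbacked to CV_8U.
```

View pics/fc.png

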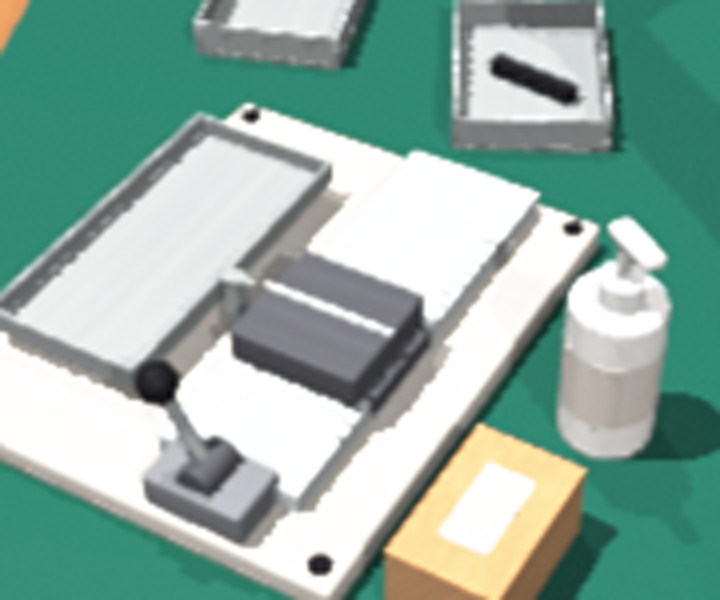

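View pics/top_fin.png

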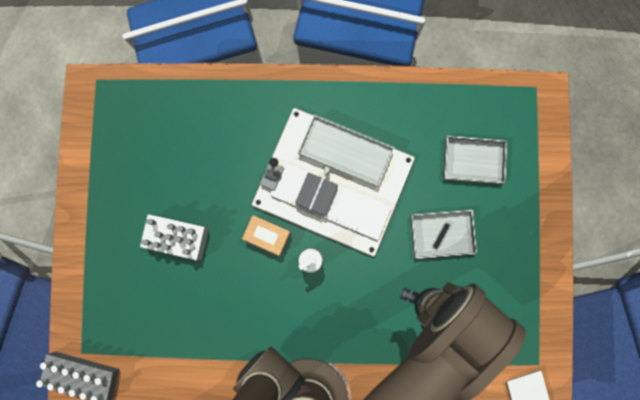

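View pics/top_finc.png

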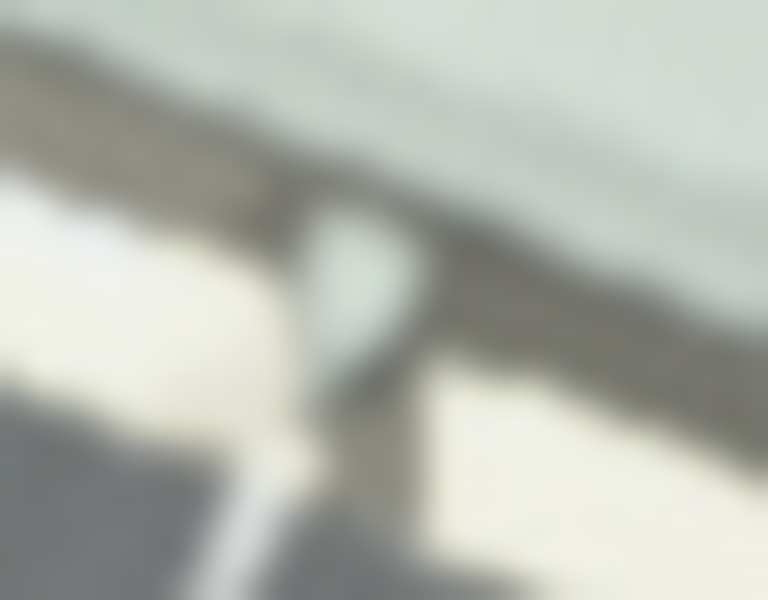

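```bash
python3 -c "
from station import arm
s=arm.state();print(s['clock'],abs(s['qvel']).max(),s['force']);print(arm.sign_off())"
```

```text
27.1167 0.001809802977014035 [-0.46861241  0.51901799 -0.46080692]
the job is handed in; nothing more can be done
None
```

All three steps are done in the order asked, and I handed the job in at 27.1 s with the arm clear of everything.

- **Clamp:** I picked it off the beam and laid it in the steel tray nearer the base. The last pictures show it lying flat inside.
- **Weight:** I pushed it about 103 mm at roughly 8 N, in steps with checks, and only forwards. Its rib lines up with the pointer tip within what I can measure. However, the two views disagree: the top view puts the rib about 1 mm past the tip and the side view about 2 mm short. I took the middle, about 0.4 mm short. I can't rule out that it is 1 mm or so past the tip.
- **Lock lever:** I pushed it over to its end stop, where the force rose from 4 to 17 N within 0.4 mm. In the side picture the knob is within about 1 pixel of where angle 1.0 should put it. In the last top picture the network placed the knob on the weight instead. I took that as a false hit and went by the picture.
- **Other things:** The tube rack, pump bottle and carton show in the same places as at the start, within the network's spread of 1–3 pixels.

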